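Hang the parts bin on the garage rail

TASK

Slide the shut green caddy along the bench, without lifting or tipping it, well clear of the rail bay that has the spring clip. Then pick up the grey parts bin, tilt its front up, feed its hooked tongue into the groove squarely above the clip and let go, so that it hangs by itself with its front still raised. Then press its front down until the foot snaps past the clip and the bin is level and fully home, leaving the globes, bulb changer head, screwdriver and fuse where they are.

Things in the scene. Friction and masses are not known exactly. Their poses are not given: they have to be found in the camera images.
- rail: Fixed aluminium hanging rail on the bench, 440 mm long, 226 high, 44 deep. Origin on the bench below the middle of its flat face, which looks towards the robot. x into the rail, y along it, z up. A groove runs its whole length. It has two bays, 100 mm either side of the middle: one has the spring clip, the other the twin hook; which is which varies.
- bay_seat (a point): Where the bin's tongue root must end: on the face plane above the clip's middle, on the front edge of the groove's floor, 145 mm above the bench. Axes as rail. From here: mouth z 0 to 28 mm; above it a lip 6 mm thick (x 0 to 6, z 28 to 67 mm); behind the lip a cavity to x 36, z 67 mm; floor flat to x 36 mm.
- clip: Spring clip low on the rail's face, 100 mm wide. Origin on the bench 85 mm out from the face (towards the robot), below bay_seat; axes as rail. Nothing of it is higher than 58 mm or farther than 30 mm out from the face.
- clip_bar_mid (a point): Middle of the clip's round bar (12 mm thick, 84 long, along the rail), 20 mm out from the face, 51.5 mm up. Sprung: it yields up to 9 mm down and inwards at 45 degrees, 8 N at first, 0.8 N more per mm. The bin's weight does not pass it: its foot rests on the bar, front raised about 0.2 rad. Pressing the bin's front down with about 8 to 15 N snaps the foot past.
- neighbour: Twin-prong hook fixed in the other bay, 200 mm along the rail from the clip. 60 mm wide, prongs reach 119 mm out from the face, 121 to 149 mm above the bench; they carry a black block 60 mm wide, 75 to 133 mm above the bench, 28 to 50 mm out from the face. Origin on the bench 85 mm out from the face, axes as rail.
- bin_grip (a point): Middle of the grip bar of the loose grey parts bin (about 0.25 kg). Bin axes: x to its back (tongue side), y left, z up. Bin 120 mm long, 90 wide, walls 60 high, back plate 6 thick, 100 high. The bar runs along x the whole length over the middle, 16 mm wide, 86 to 100 mm above the underside; this point is 93 mm above it, midway front to back.
- bin_root (a point): Root of the bin's tongue: rear plane of the back plate, 60 mm behind bin_grip, 95 mm above the underside, mid-width; bin axes. Tongue 60 mm wide: stem x 0 to 12.5, z 0 to 5 mm from here, then a riser x 7.5 to 12.5, z 0 to 41 mm. Tilted front-up about 0.65 rad, the riser slides up and in behind the lip; then swing the front down. Seated it lies at bay_seat.
- bin_foot (a point): Rounded lower edge of the bin's back plate (7 mm thick, 89 mm wide), at underside height, 95 mm below bin_root: it snaps past the clip bar. The bin's floor is 16 mm above this, so the bar fits beneath; on the bench the bin stands level on this edge and a front ridge.
- bin_front (a point): Top of the grip bar at the bin's front end, 115 mm in front of bin_root along the bin's x and 5 mm above it: the place to press.
- caddy_mid (a point): Middle of the shut green caddy (about 0.7 kg), 38 mm above its underside; x across, y along its length, z up. 106 by 156 mm, lid top at 76 mm; carry handle a fixed arch over the middle in the y-z plane, 72 mm wide, 12 thick, top at 135 mm. It starts in front of the clip, its length roughly along the rail.
- changer: Bulb changer head standing on its round foot: 64 mm foot, six steel wire fingers, 78 mm across, 128 mm high. Origin under its centre.
- globe_a: Frosted glass globe standing on its neck, 92 mm across, 113 mm high. Origin under its centre.
- globe_b: The other frosted globe, the same size. Origin under its centre.
- fuse: Round white ceramic fuse standing upright, 52 mm across, 64 mm high. Origin under its centre.
- driver: Screwdriver lying on the bench, 180 mm long along its x, handle 25 mm thick. Origin under its middle.
There are look-alikes about, which are no part of the job. Of the things that look like the part that bears caddy_mid, take the one that is farthest to the robot's right at the start.

How it is judged:
By the outcome, as a careful person would: the job done as asked, in the order asked, and still so for the second after the job is handed in, with the robot touching nothing.
It also fails if it takes over 67 s, if anything falls off the work surface, if the arm or the gripper's body presses on something with over 40 N, if the wrist force passes 120 N, or if a joint passes its speed limit or range.

ROBOT

A 6-joint arm with a two-finger parallel gripper is mounted at the origin on the work surface. World frame = base frame: x ahead of the robot, y to its left, z up, the work surface at z = 0. Lengths are in m, angles in degrees, forces in N, time in s.
With the tool pointing down it reaches from about 0.275 to 0.825 m from the base axis. Payload 5.2 kg.
Tool frame: the origin (TCP) lies at the very end of the fingers, on their centre line; the grasp point (between the pads) lies 19 mm behind it; z points along the fingers, y is the direction in which the jaws open and shut (so a half turn about z gives the same grasp; the last joint's range is limited). The gripper opens to 93 mm and grips with 3 to 60 N. Pads are 15 mm wide; open, the fingers measure 128 mm over their backs; the gripper's body (75 mm by 188 mm) begins 65 mm behind the grasp point.
Start: joints at [64.469, 14.817, 87.949, -0, 77.235, -11.62], TCP at [0.132, 0.534, 0.219] pointing down, gripper open.
Joint ranges: [-179.93, 179.93], [-52.35, 119.4], [10.71, 147.94], [-69.91, 249.91], [12.55, 155.21], [-178.61, 178.61]. Speed limits (degrees/s): [147.25, 147.25, 180, 180, 180, 180].

INTERFACE

Orientations are given as [roll, pitch, yaw] about the fixed x, y, z axes, in that order (R = Rz(yaw) Ry(pitch) Rx(roll)).
In Python, from station import ctrl gives the robot as it stands.
- The arm moves only by the tool jog_arm, never from a script. Its argument "rows" is a list of rows, each an object of numbers: "dx", "dy", "dz": the shift along the world's x, y, z in mm; "rx", "ry", "rz": the turn, a rotation vector about the world's x, y, z in degrees. In form: [{"dx": .., "dy": .., "dz": .., "rx": .., "ry": .., "rz": ..}, ...]. A call has 1 to 8 rows; each row shifts and turns the commanded pose from where the row before left it; what a row does not reach is not made up. A row lasts 1/10 s, in which the tool goes at most 50 mm and 8.59 degrees, less where a joint would pass 70% of its speed; a pose out of reach is approached as far as the arm can. A call with a gripper value outside its range is refused whole. "gripper" is the closure, from 0 (fully open) to 1 (shut), set as the call begins (left out, the last holds). The fingers move at their own pace and stop on an object; "newtons" is the grip in N (left out, the last holds). Time passes only in rows, so rows that do not move let the fingers close. It gives the time, the measured TCP pose, the force and the opening at its end, in the units of the state.
- ctrl.sense(): the state, without advancing time (a new reading comes with each control period).
- ctrl.capture(name): name is "scene" or "top" or "wrist"; returns a dict with "frame" (420x560x3 uint8, red, green, blue), "z_map" (420x560 float32, m along the optical axis (not along the pixel's ray), 0 where there is no reading), "vertical_fov" (degrees; the focal length in pixels is half the picture's height over the tangent of half this angle, whatever the lens; pixels are square), "cx", "cy" (the principal point, pixels), "R" (3x3) and "t" (3): a world point X has camera coordinates R X + t; the wrist camera has in their place "tool_from_camera" (4x4, takes a point from camera to tool coordinates, whose origin is the TCP and whose axes are the flange's). Camera axes: x right, y down, z forward; pixel columns grow to the right and rows downward; lengths in m; the calibration is good to about 2 mm. A picture is of the moment at which its call begins: read the wrist's pose just before it.
- ctrl.hand_in(): hands the job in, once; it reports no verdict.
The state is a dict: "time_s": time; "joint_positions": joint angles; "dq": joint speeds; "tau": joint torques, N m; "ee_pos": TCP position; "orientation": TCP orientation; "force": force on the tool from outside, world axes, zero at the start; "moment": the same for the moment, N m; "width": opening from 0.0 (shut) to 1.0 (fully open).
Only numpy, scipy, OpenCV 4.12 (cv2) and the standard library are available. Lean on these libraries where they do the work, as an engineer would, in place of code of your own. Each camera call takes 0.05 s, during which the arm holds its last target.

## Working session

There is one attempt and no reset: what is moved stays moved. The work goes in short steps, Python scripts to look and compute and a tool call to move; the robot and the scene stay as the last step left them, time stands still between calls to the robot, and variables do not carry over. Pictures are saved under pics/ and viewed, and the job is handed in when it is done.

Besides the shell and the picture viewer there is one more tool, called after "Request:" by a JSON object that holds its "name" and its "arguments", one argument or row to a line. jog_arm: Moves the arm, as the interface text tells. Its arguments: {"type":"object","properties":{"rows":{"type":"array","items":{"type":"object","properties":{"dx":{"type":"number"},"dy":{"type":"number"},"dz":{"type":"number"},"rx":{"type":"number"},"ry":{"type":"number"},"rz":{"type":"number"}}}},"gripper":{"type":"number"},"newtons":{"type":"number"}},"required":["rows"]}

```bash
ls; mkdir -p pics
cat > h.py <<'E'
import numpy as np, cv2, sys
from station import ctrl
from scipy.spatial.transform import Rotation as Rn
def f_of(c): return c["frame"].shape[0]/2/np.tan(np.radians(c["vertical_fov"])/2)
def save(c,n): cv2.imwrite(n,c["frame"][:,:,::-1])
def cloud(c):
    f=f_of(c); z=c["z_map"]; v,u=np.indices(z.shape)
    P=np.stack([(u-c["cx"])*z/f,(v-c["cy"])*z/f,z],-1)
    if "R" in c:
        R=np.array(c["R"]);t=np.array(c["t"]); W=(P-t)@R
    else:
        s=ctrl.sense(); T=np.array(c["tool_from_camera"]); Q=P@T[:3,:3].T+T[:3,3]
        W=Q@Rn.from_euler('xyz',s["orientation"],degrees=True).as_matrix().T+np.array(s["ee_pos"])
    W[z==0]=np.nan
    return W
E
python3 - <<'E'
from h import *
print(ctrl.sense())
for n in("scene","top","wrist"):
    c=ctrl.capture(n); save(c,f"pics/{n}0.png"); np.save(f"pics/{n}0.npy",cloud(c)); np.save(f"pics/{n}0f.npy",c["frame"])
    print(n,{k:v for k,v in c.items() if k not in("frame","z_map")})
E
```

```text
pics
{'time_s': 0.0, 'joint_positions': array([ 6.44703669e+01,  1.48590199e+01,  8.80102798e+01,  1.45376901e-03,
        7.72346411e+01, -1.16208441e+01]), 'dq': array([-0.13459263, -0.04912101, -0.09445507, -0.04325766,  0.09449218,
       -0.00901049]), 'tau': array([ 7.19420495e-04, -4.37319732e+01, -2.83996046e+01,  7.19761290e-02,
        4.13975213e-02, -1.50730548e-04]), 'ee_pos': array([0.13194953, 0.53338097, 0.21782555]), 'orientation': array([-1.79898475e+02, -2.23254195e-02,  1.66090869e+02]), 'force': array([ 0.48612352, -0.29870243,  0.70586393]), 'moment': array([ 0.01220611, -0.0354223 ,  0.01777286]), 'width': 1.0006808098580846}
scene {'vertical_fov': 42.99958800776237, 'cx': 275.4802819914644, 'cy': 210.420972610758, 'R': array([[-0.74342388,  0.66863064,  0.01593743],
       [ 0.51940677,  0.59219205, -0.61605615],
       [-0.42135204, -0.44971285, -0.78754099]]), 't': array([ 0.2834232 , -0.2256952 ,  1.84128448])}
top {'vertical_fov': 54.67117500338681, 'cx': 276.7877280453187, 'cy': 217.12333349681205, 'R': array([[ 0.00691687, -0.99982711, -0.01726024],
       [-0.99246619, -0.00475247, -0.12242665],
       [ 0.12232346,  0.01797701, -0.99232747]]), 't': array([0.10366277, 0.47805421, 1.16721732])}
wrist {'vertical_fov': 68.874565812446, 'cx': 280.38669663308184, 'cy': 210.9767567120285, 'tool_from_camera': array([[ 9.76953833e-04, -9.53755272e-01, -3.00582646e-01,
         8.43432380e-02],
       [ 9.99999523e-01,  9.28145165e-04,  3.05174045e-04,
        -3.52398329e-04],
       [-1.20770245e-05, -3.00582801e-01,  9.53755723e-01,
        -1.65128620e-01],
       [ 0.00000000e+00,  0.00000000e+00,  0.00000000e+00,
         1.00000000e+00]])}
```

View pics/scene0.png

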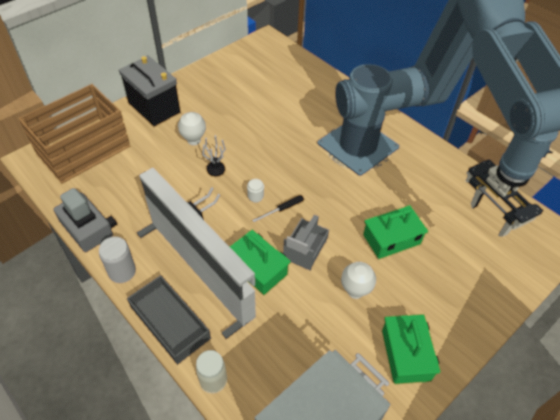

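View pics/top0.png

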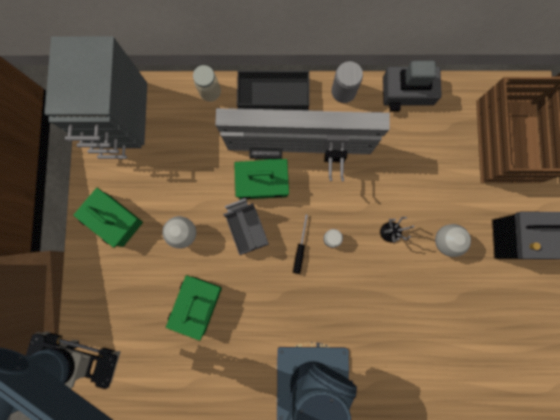

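Top view: rail at rows 110–150, the clip bay at about (265,153), the twin hook at (337,155). The caddy to move is at (262,178), the bin at (247,228), the globes at (179,232) and (453,239), fuse (333,238), driver (300,245), changer (392,232). Measuring these next.

```bash
cat > m.py <<'E'
from h import *
def load(n): return np.load(f"pics/{n}.npy"),np.load(f"pics/{n}f.npy")
if __name__=="__main__":
    W,F=load("top0"); S,FS=load("scene0")
    for nm,W_,F_ in(("top",W,F),("scene",S,FS)):
        # rail top
        m=(abs(W_[...,2]-0.226)<0.008)&(W_[...,0]>0.5)&(W_[...,0]<0.9)&(abs(W_[...,1])<0.4)
        p=W_[m][:,:2].astype(np.float32); print(nm,"railtop",len(p),cv2.minAreaRect(p), np.nanmedian(W_[m][:,2]))
        hsv=cv2.cvtColor(F_,cv2.COLOR_RGB2HSV)
        g=((hsv[...,0]>45)&(hsv[...,0]<80)&(hsv[...,1]>130)).astype(np.uint8)
        n,l,st,ce=cv2.connectedComponentsWithStats(g)
        for i in range(1,n):
            if st[i,4]<200: continue
            q=W_[l==i]; 
            top=q[abs(q[:,2]-0.076)<0.006]
            print(" green",ce[i].round(),len(top),cv2.minAreaRect(top[:,:2].astype(np.float32)) if len(top)>5 else 0,np.nanmax(q[:,2]))
    for (u,v,n) in [(247,228,'bin'),(179,232,'ga'),(453,239,'gb'),(333,238,'fuse'),(300,245,'drv'),(392,232,'ch'),(265,153,'clip'),(337,155,'hook')]:
        print(n,W[v,u].round(3))
    cv2.imwrite("pics/topz.png",cv2.resize(F[100:290,150:430,::-1],None,fx=2.8,fy=2.8,interpolation=cv2.INTER_CUBIC))
    cv2.imwrite("pics/scz.png",cv2.resize(FS[160:320,130:410,::-1],None,fx=2.8,fy=2.8,interpolation=cv2.INTER_CUBIC))
E
python3 m.py
```

```text
top railtop 3039 ((0.7045081257820129, 0.04226759076118469), (0.438899427652359, 0.04661213979125023), 88.49928283691406) 0.2247075579143754
 green [262. 178.] 1638 ((0.5850248336791992, 0.151240736246109), (0.10564727336168289, 0.14819365739822388), 3.6014797687530518) 0.13948056779083084
 green [108. 218.] 1640 ((0.4692957103252411, 0.5960073471069336), (0.15216641128063202, 0.10247993469238281), 52.54515075683594) 0.1372113685897356
 green [193. 307.] 1819 ((0.21998706459999084, 0.3364908695220947), (0.10352353006601334, 0.15053647756576538), 70.00469970703125) 0.13691562180675737
scene railtop 2590 ((0.7051341533660889, 0.040514469146728516), (0.4442894756793976, 0.04758581891655922), 88.5278549194336) 0.22454453022897852
 green [394. 231.] 1280 ((0.2225603610277176, 0.34035155177116394), (0.10603087395429611, 0.15461844205856323), 70.82696533203125) 0.14155097198511657
 green [262. 260.] 1322 ((0.5871109962463379, 0.1540510654449463), (0.10667111724615097, 0.15495209395885468), 3.2526838779449463) 0.13943729989343015
 green [410. 349.] 2153 ((0.47228649258613586, 0.5996858477592468), (0.15367405116558075, 0.105721116065979), 53.18767547607422) 0.13912628912107114
bin [0.438 0.187 0.101]
ga [0.425 0.373 0.111]
gb [ 0.41  -0.374  0.108]
fuse [ 0.414 -0.054  0.065]
drv [0.396 0.038 0.023]
ch [ 0.434 -0.225  0.05 ]
clip [0.663 0.142 0.059]
hook [ 0.638 -0.059  0.131]
```

View pics/topz.png

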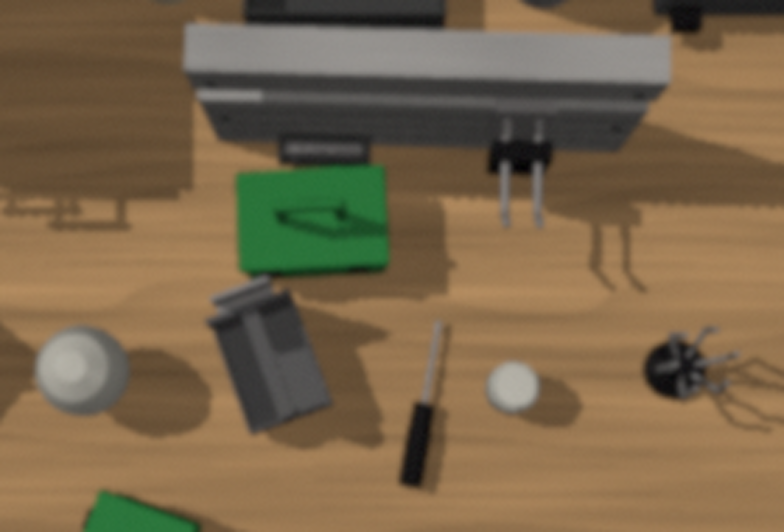

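View pics/scz.png

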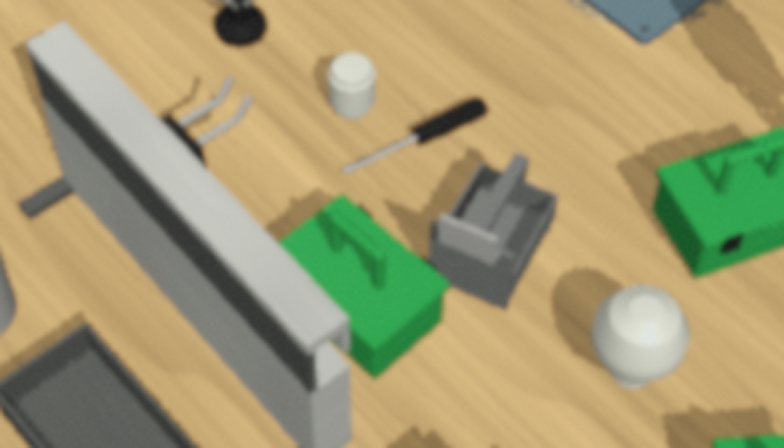

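Run:
```python
from m import *
for n in("top0","scene0"):
    W,F=load(n)
    # rail face: z .15-.21, x .66-.7 ; fit line x vs y
    for zr in((.1,.125),(.178,.222)):
        m=(W[...,2]>zr[0])&(W[...,2]<zr[1])&(abs(W[...,0]-.683)<.03)&(W[...,1]>-.17)&(W[...,1]<.25)
        p=W[m]; 
        for k in range(3):
            a=np.polyfit(p[:,1],p[:,0],1); r=p[:,0]-np.polyval(a,p[:,1]); p=p[abs(r)<max(.004,2*r.std())*1]
        print(n,zr,len(p),a,r.std(), p[:,1].min(),p[:,1].max())
    # clip
    m=(W[...,2]>.035)&(W[...,2]<.062)&(W[...,0]>.64)&(W[...,0]<.69)&(W[...,1]>.08)&(W[...,1]<.22)
    p=W[m]; print("clip",len(p),np.percentile(p,[1,50,99],axis=0).round(4))
    # bin
    m=(W[...,2]>.085)&(W[...,2]<.15)&(W[...,0]>.35)&(W[...,0]<.53)&(W[...,1]>.11)&(W[...,1]<.27)
    p=W[m]; print("bin",len(p)); 
    print(np.percentile(p[:,2],[1,20,50,80,99]), cv2.minAreaRect(p[:,:2].astype(np.float32)))
    q=p[abs(p[:,2]-.1)<.006]; print("bar+plate",cv2.minAreaRect(q[:,:2].astype(np.float32)))
    q=p[p[:,2]>.115];print("riser",len(q),cv2.minAreaRect(q[:,:2].astype(np.float32)))
```

```text
top0 (0.1, 0.125) 352 [0.02759892 0.68135718] 0.000964092471296257 -0.16988208970114457 0.24938837883777942
top0 (0.178, 0.222) 937 [0.02629969 0.68172821] 0.0007589488785993554 -0.16973997192612814 0.24972918963942414
clip 412 [[0.6543 0.0832 0.0352]
 [0.6733 0.1424 0.0453]
 [0.6879 0.2156 0.0606]]
bin 485
[0.0869723  0.09677611 0.09909352 0.10314191 0.13678578] ((0.4464218318462372, 0.21205167472362518), (0.13550463318824768, 0.08448788523674011), 2.6106841564178467)
bar+plate ((0.4450626075267792, 0.21230140328407288), (0.13405592739582062, 0.08276770263910294), 3.6928584575653076)
riser 71 ((0.5021407008171082, 0.21871614456176758), (0.005773597862571478, 0.05935980752110481), 20.417661666870117)Traceback (most recent call last):
  File "<stdin>", line 9, in <module>
    raise TypeError("expected non-empty vector for x")
TypeError: expected non-empty vector for x
```

The zoomed views confirm the layout. The caddy's handle runs along the rail. The bin's hooked tongue is at (240,290) in the enlarged top crop and points at the rail. If I gripped the caddy's handle, the gripper body would clear the rail by only about 5 mm. I'll push low on the caddy's right end with two spread fingers instead, towards +y. First I'll check that the path is free.

Run:
```python
from m import *
for n in("top0","scene0"):
    W,F=load(n)
    for y in np.arange(.2,.6,.05):
        m=(W[...,2]>.012)&(W[...,0]>.5)&(W[...,0]<.68)&(W[...,1]>y)&(W[...,1]<y+.05)
        p=W[m]; print(n,round(y,2),len(p),p.min(0).round(3) if len(p) else'',p.max(0).round(3) if len(p) else '')
W,F=load("top0")
m=(W[...,2]>.09)&(W[...,2]<.108)&(W[...,0]>.37)&(W[...,0]<.49)&(W[...,1]>.15)&(W[...,1]<.25)
# local bin coords
a=np.radians(20.4); ex=np.array([np.cos(a),np.sin(a)]); ey=np.array([-ex[1],ex[0]])
p=W[m]; d=p[:,:2]-np.array([.4365,.1942]); X=d@ex; Y=d@ey
for x0 in np.arange(-.07,.07,.01):
    s=(X>x0)&(X<x0+.01); print(round(x0,3),s.sum(),np.percentile(Y[s],[2,50,98]).round(4) if s.sum() else '', np.median(p[s][:,2]).round(4) if s.sum() else '')
```

```text
top0 0.2 441 [0.5   0.2   0.018] [0.636 0.232 0.14 ]
top0 0.25 0  
top0 0.3 0  
top0 0.35 0  
top0 0.4 0  
top0 0.45 0  
top0 0.5 0  
top0 0.55 471 [0.501 0.554 0.014] [0.679 0.6   0.23 ]
scene0 0.2 808 [0.5   0.2   0.012] [0.637 0.244 0.142]
scene0 0.25 0  
scene0 0.3 0  
scene0 0.35 0  
scene0 0.4 0  
scene0 0.45 0  
scene0 0.5 0  
scene0 0.55 481 [0.5   0.55  0.012] [0.68  0.6   0.233]
-0.07 0  
-0.06 20 [-0.0081 -0.0007  0.0061] 0.0989
-0.05 22 [-0.0081 -0.001   0.0069] 0.0978
-0.04 22 [-0.0082 -0.0005  0.0071] 0.0979
-0.03 21 [-0.0079 -0.0002  0.0064] 0.0993
-0.02 21 [-0.0079 -0.0004  0.0072] 0.0986
-0.01 21 [-0.0079 -0.0006  0.007 ] 0.099
0.0 20 [-0.0074 -0.0013  0.0067] 0.0989
0.01 23 [-0.0079  0.0006  0.0075] 0.099
0.02 21 [-0.0076 -0.0001  0.0071] 0.0991
0.03 18 [-0.007   0.0006  0.0071] 0.0976
0.04 20 [-0.0072 -0.0002  0.0077] 0.0979
0.05 43 [-0.007   0.0149  0.0379] 0.098
0.06 13 [0.0138 0.0244 0.0298] 0.0999
0.07 0
```

Request:
{"name": "jog_arm", "arguments": {
  "rows": [
    {"dz": 30},
    {"dx": 28, "dy": -30, "dz": 15, "rz": -7.4},
    {"dx": 30, "dy": -32, "dz": 15, "rz": -7.4},
    {"dx": 30, "dy": -33, "rz": -7.4},
    {"dx": 30, "dy": -33, "rz": -7.4},
    {"dx": 30, "dy": -33, "rz": -7.4},
    {"dx": 30, "dy": -33, "rz": -7.4},
    {"dx": 30, "dy": -33, "rz": -7.4}
  ],
  "gripper": 0.35,
  "newtons": 20
}}

```text
validation failed for argument at $.ro...
```

Request:
{"name": "jog_arm", "arguments": {
  "rows": [
    {"dx": 30, "dy": -33, "rz": -7.4},
    {"dx": 30, "dy": -33, "rz": -7.4},
    {"dx": 30, "dy": -33, "rz": -7.4},
    {"dx": 30, "dy": -33},
    {"dx": 30, "dy": -33},
    {"dx": 30, "dy": -33},
    {"dx": 30, "dy": -33},
    {"dx": 30, "dy": -33}
  ]
}}

```text
validation failed for argument at $.ro...
```

Request:
{"name": "jog_arm", "arguments": {
  "rows": [
    {},
    {}
  ]
}}

```text
validation failed for argument at $.ro...
```

Request:
{"name": "jog_arm", "arguments": {
  "rows": [
    {"dx": 0, "dy": 0, "dz": 30, "rx": 0, "ry": 0, "rz": 0},
    {"dx": 28, "dy": -30, "dz": 15, "rx": 0, "ry": 0, "rz": -7.4},
    {"dx": 30, "dy": -32, "dz": 15, "rx": 0, "ry": 0, "rz": -7.4},
    {"dx": 30, "dy": -33, "dz": 0, "rx": 0, "ry": 0, "rz": -7.4},
    {"dx": 30, "dy": -33, "dz": 0, "rx": 0, "ry": 0, "rz": -7.4},
    {"dx": 30, "dy": -33, "dz": 0, "rx": 0, "ry": 0, "rz": -7.4},
    {"dx": 30, "dy": -33, "dz": 0, "rx": 0, "ry": 0, "rz": -7.4},
    {"dx": 30, "dy": -33, "dz": 0, "rx": 0, "ry": 0, "rz": -7.4}
  ],
  "gripper": 0.35,
  "newtons": 20
}}

```text
time_s: 0.95
ee_pos: [0.3409, 0.3054, 0.2786]
orientation: [180.0, -0.0, 114.0]
force: [0.0, 0.6, -0.5]
width: 0.652
```

Request:
{"name": "jog_arm", "arguments": {
  "rows": [
    {"dx": 29, "dy": -33, "dz": 0, "rx": 0, "ry": 0, "rz": -7.4},
    {"dx": 29, "dy": -33, "dz": 0, "rx": 0, "ry": 0, "rz": -7.4},
    {"dx": 29, "dy": -33, "dz": 0, "rx": 0, "ry": 0, "rz": -7.2},
    {"dx": 29, "dy": -33, "dz": 0, "rx": 0, "ry": 0, "rz": 0},
    {"dx": 29, "dy": -33, "dz": 0, "rx": 0, "ry": 0, "rz": 0},
    {"dx": 29, "dy": -33, "dz": 0, "rx": 0, "ry": 0, "rz": 0},
    {"dx": 29, "dy": -33, "dz": 0, "rx": 0, "ry": 0, "rz": 0},
    {"dx": 29, "dy": -33, "dz": 0, "rx": 0, "ry": 0, "rz": 0}
  ]
}}

```text
time_s: 1.75
ee_pos: [0.573, 0.0413, 0.2783]
orientation: [-180.0, -0.0, 92.3]
force: [0.7, 0.4, -0.9]
width: 0.648
```

Request:
{"name": "jog_arm", "arguments": {
  "rows": [
    {"dx": 0, "dy": 0, "dz": 0, "rx": 0, "ry": 0, "rz": 0},
    {"dx": 0, "dy": 0, "dz": 0, "rx": 0, "ry": 0, "rz": 0}
  ]
}}

```text
time_s: 1.95
ee_pos: [0.5722, 0.0421, 0.2776]
orientation: [-179.9, -0.0, 92.2]
force: [-0.1, -0.1, 0.5]
width: 0.654
```

Run:
```python
from h import *
c=ctrl.capture("wrist"); save(c,"pics/w1.png"); c=ctrl.capture("scene"); cv2.imwrite("pics/s1.png",cv2.resize(c["frame"][120:330,100:380,::-1],None,fx=2.8,fy=2.8))
print(ctrl.sense())
```

```text
{'time_s': 2.05, 'joint_positions': array([-6.79619177e+00,  1.54506983e+01,  7.87879587e+01,  2.53950423e-02,
        8.58218438e+01, -9.11282439e+00]), 'dq': array([ 0.87326514, -0.82109254,  0.20640432, -0.10784505, -0.04799951,
       -0.01596081]), 'tau': array([-8.46478734e-01, -4.48509049e+01, -2.98371720e+01,  1.83499069e-02,
       -1.57955167e-02,  8.41359397e-04]), 'ee_pos': array([0.57144749, 0.04364491, 0.27841599]), 'orientation': array([-1.79944274e+02, -3.45880485e-02,  9.23147522e+01]), 'force': array([-0.65583764,  0.16830584, -0.47493939]), 'moment': array([-0.14053973,  0.07577419,  0.04592169]), 'width': 0.651205029016679}
```

View pics/s1.png

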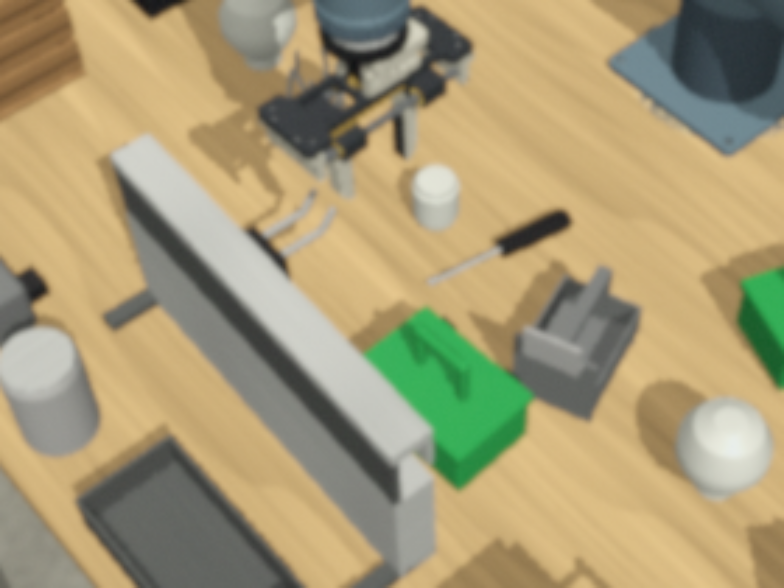

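View pics/w1.png

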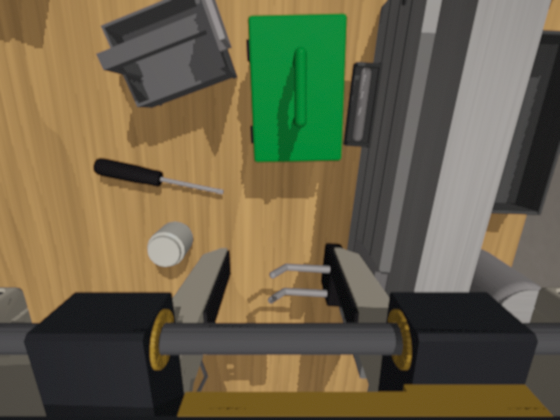

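Scene view (s1): the gripper is above the hook bay, its fingers at about (345,170) and (405,130), and the caddy's right end is free. I'll narrow the fingers to about 45 mm, shift x slightly and descend.

Request:
{"name": "jog_arm", "arguments": {
  "rows": [
    {"dx": 4, "dy": 0, "dz": -30, "rx": 0, "ry": 0, "rz": 0},
    {"dx": 4, "dy": 0, "dz": -40, "rx": 0, "ry": 0, "rz": 0},
    {"dx": 0, "dy": 0, "dz": -40, "rx": 0, "ry": 0, "rz": 0},
    {"dx": 0, "dy": 0, "dz": -40, "rx": 0, "ry": 0, "rz": 0},
    {"dx": 0, "dy": 0, "dz": -40, "rx": 0, "ry": 0, "rz": 0},
    {"dx": 0, "dy": 0, "dz": -35, "rx": 0, "ry": 0, "rz": 0},
    {"dx": 0, "dy": 0, "dz": -25, "rx": 0, "ry": 0, "rz": 0},
    {"dx": 0, "dy": 0, "dz": 0, "rx": 0, "ry": 0, "rz": 0}
  ],
  "gripper": 0.52
}}

```text
time_s: 2.85
ee_pos: [0.5765, 0.0447, 0.0256]
orientation: [-179.6, -0.1, 92.4]
force: [-0.4, 0.4, -0.2]
width: 0.48
```

Request:
{"name": "jog_arm", "arguments": {
  "rows": [
    {"dx": 0, "dy": 6, "dz": -3, "rx": 0, "ry": 0, "rz": 0},
    {"dx": 0, "dy": 6, "dz": -3, "rx": 0, "ry": 0, "rz": 0},
    {"dx": 0, "dy": 6, "dz": 0, "rx": 0, "ry": 0, "rz": 0},
    {"dx": 0, "dy": 6, "dz": 0, "rx": 0, "ry": 0, "rz": 0}
  ]
}}

```text
time_s: 3.25
ee_pos: [0.5807, 0.0667, 0.024]
orientation: [179.9, 0.1, 92.4]
force: [-0.7, -6.7, 2.1]
width: 0.481
```

Request:
{"name": "jog_arm", "arguments": {
  "rows": [
    {"dx": 0, "dy": 10, "dz": 0, "rx": 0, "ry": 0, "rz": 0},
    {"dx": 0, "dy": 10, "dz": 0, "rx": 0, "ry": 0, "rz": 0},
    {"dx": 0, "dy": 10, "dz": 0, "rx": 0, "ry": 0, "rz": 0},
    {"dx": 0, "dy": 10, "dz": 0, "rx": 0, "ry": 0, "rz": 0},
    {"dx": 0, "dy": 10, "dz": 0, "rx": 0, "ry": 0, "rz": 0},
    {"dx": 0, "dy": 10, "dz": 0, "rx": 0, "ry": 0, "rz": 0},
    {"dx": 0, "dy": 10, "dz": 0, "rx": 0, "ry": 0, "rz": 0},
    {"dx": 0, "dy": 10, "dz": 0, "rx": 0, "ry": 0, "rz": 0}
  ]
}}

```text
time_s: 4.05
ee_pos: [0.5812, 0.1464, 0.024]
orientation: [179.9, 0.1, 92.3]
force: [0.4, -6.0, 3.2]
width: 0.481
```

Run:
```python
from h import *
c=ctrl.capture("top"); cv2.imwrite("pics/t2.png",cv2.resize(c["frame"][80:290,120:400,::-1],None,fx=2.8,fy=2.8))
```

```text
(no output)
```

View pics/t2.png

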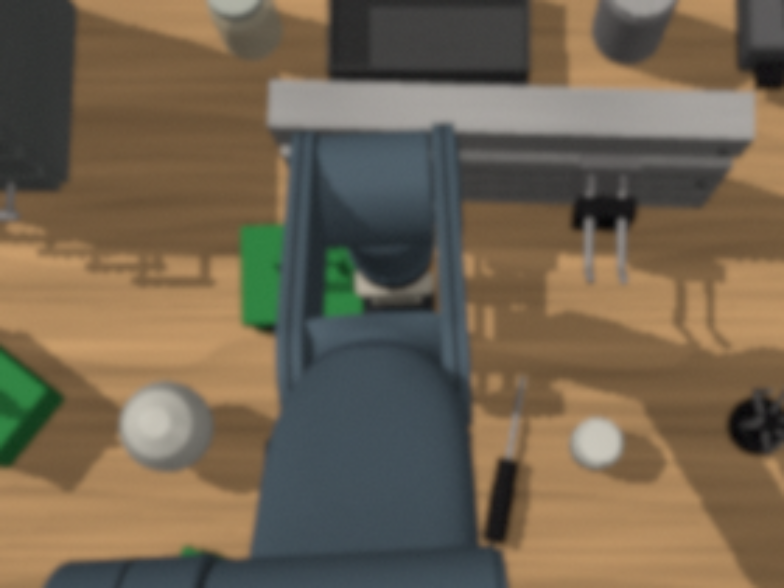

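The caddy, at (300,275), is sliding straight along the rail. I'll keep pushing.

Request:
{"name": "jog_arm", "arguments": {
  "rows": [
    {"dx": 0, "dy": 11, "dz": 0, "rx": 0, "ry": 0, "rz": 0},
    {"dx": 0, "dy": 11, "dz": 0, "rx": 0, "ry": 0, "rz": 0},
    {"dx": 0, "dy": 11, "dz": 0, "rx": 0, "ry": 0, "rz": 0},
    {"dx": 0, "dy": 11, "dz": 0, "rx": 0, "ry": 0, "rz": 0},
    {"dx": 0, "dy": 11, "dz": 0, "rx": 0, "ry": 0, "rz": 0},
    {"dx": 0, "dy": 11, "dz": 0, "rx": 0, "ry": 0, "rz": 0},
    {"dx": 0, "dy": 11, "dz": 0, "rx": 0, "ry": 0, "rz": 0},
    {"dx": 0, "dy": 11, "dz": 0, "rx": 0, "ry": 0, "rz": 0}
  ]
}}

```text
time_s: 4.9
ee_pos: [0.5842, 0.2345, 0.0257]
orientation: [179.5, 0.0, 92.3]
force: [6.0, -5.7, 7.2]
width: 0.479
```

Request:
{"name": "jog_arm", "arguments": {
  "rows": [
    {"dx": 0, "dy": 11, "dz": 0, "rx": 0, "ry": 0, "rz": 0},
    {"dx": 0, "dy": 11, "dz": 0, "rx": 0, "ry": 0, "rz": 0},
    {"dx": 0, "dy": 11, "dz": 0, "rx": 0, "ry": 0, "rz": 0},
    {"dx": 0, "dy": 11, "dz": 0, "rx": 0, "ry": 0, "rz": 0},
    {"dx": 0, "dy": 10, "dz": 0, "rx": 0, "ry": 0, "rz": 0},
    {"dx": 0, "dy": 6, "dz": 0, "rx": 0, "ry": 0, "rz": 0},
    {"dx": 0, "dy": 2, "dz": 0, "rx": 0, "ry": 0, "rz": 0},
    {"dx": 0, "dy": 0, "dz": 0, "rx": 0, "ry": 0, "rz": 0}
  ]
}}

```text
time_s: 5.7
ee_pos: [0.5815, 0.2965, 0.0242]
orientation: [179.8, 0.0, 92.3]
force: [1.1, -4.2, 3.2]
width: 0.483
```

Request:
{"name": "jog_arm", "arguments": {
  "rows": [
    {"dx": 0, "dy": -10, "dz": 0, "rx": 0, "ry": 0, "rz": 0},
    {"dx": 0, "dy": -20, "dz": 0, "rx": 0, "ry": 0, "rz": 0},
    {"dx": 0, "dy": -25, "dz": 20, "rx": 0, "ry": 0, "rz": 0},
    {"dx": 0, "dy": -15, "dz": 35, "rx": 0, "ry": 0, "rz": 0},
    {"dx": 0, "dy": 0, "dz": 45, "rx": 0, "ry": 0, "rz": 0},
    {"dx": 0, "dy": 0, "dz": 45, "rx": 0, "ry": 0, "rz": 0},
    {"dx": -20, "dy": 0, "dz": 40, "rx": 0, "ry": 0, "rz": 0},
    {"dx": -30, "dy": 0, "dz": 30, "rx": 0, "ry": 0, "rz": 0}
  ]
}}

```text
time_s: 6.5
ee_pos: [0.5311, 0.2268, 0.2405]
orientation: [179.8, -0.1, 92.2]
force: [0.1, 1.4, 0.4]
width: 0.479
```

Request:
{"name": "jog_arm", "arguments": {
  "rows": [
    {"dx": -20, "dy": -8, "dz": 10, "rx": 0, "ry": 0, "rz": 8.3},
    {"dx": -20, "dy": -8, "dz": 10, "rx": 0, "ry": 0, "rz": 8.3},
    {"dx": -20, "dy": -8, "dz": 0, "rx": 0, "ry": 0, "rz": 8.3},
    {"dx": -20, "dy": -8, "dz": 0, "rx": 0, "ry": 0, "rz": 8.3},
    {"dx": -20, "dy": -4, "dz": 0, "rx": 0, "ry": 0, "rz": 8.3},
    {"dx": -10, "dy": 0, "dz": 0, "rx": 0, "ry": 0, "rz": 8.3},
    {"dx": 0, "dy": 0, "dz": 0, "rx": 0, "ry": 0, "rz": 8.3},
    {"dx": 0, "dy": 0, "dz": 0, "rx": 0, "ry": 0, "rz": 8.3}
  ],
  "gripper": 0.3
}}

```text
time_s: 7.3
ee_pos: [0.4194, 0.191, 0.258]
orientation: [179.9, 0.0, 159.1]
force: [-0.3, 0.3, -0.8]
width: 0.705
```

Request:
{"name": "jog_arm", "arguments": {
  "rows": [
    {"dx": 0, "dy": 0, "dz": 0, "rx": 0, "ry": 0, "rz": 8.3},
    {"dx": 0, "dy": 0, "dz": 0, "rx": 0, "ry": 0, "rz": 8.3},
    {"dx": 0, "dy": 0, "dz": 0, "rx": 0, "ry": 0, "rz": 8.3},
    {"dx": 0, "dy": 0, "dz": 0, "rx": 0, "ry": 0, "rz": 8.3},
    {"dx": 0, "dy": 0, "dz": 0, "rx": 0, "ry": 0, "rz": 8.3},
    {"dx": 0, "dy": 0, "dz": 0, "rx": 0, "ry": 0, "rz": 0},
    {"dx": 0, "dy": 0, "dz": 0, "rx": 0, "ry": 0, "rz": 0}
  ]
}}

```text
time_s: 8.0
ee_pos: [0.4199, 0.1909, 0.2577]
orientation: [180.0, 0.0, -160.0]
force: [-1.0, -0.0, 0.0]
width: 0.699
```

Run:
```python
from h import *
s=ctrl.sense(); print(s["ee_pos"],s["orientation"],s["joint_positions"])
c=ctrl.capture("wrist"); save(c,"pics/w3.png"); W=cloud(c); np.save("pics/w3.npy",W)
c2=ctrl.capture("scene"); W2=cloud(c2); save(c2,"pics/s3.png")
for n,F_,W_ in(("w",c["frame"],W),("s",c2["frame"],W2)):
    m=(W_[...,2]>.115)&(W_[...,2]<.15)&(W_[...,0]>.46)&(W_[...,0]<.53)&(W_[...,1]>.15)&(W_[...,1]<.28)
    p=W_[m]; print(n,len(p), cv2.minAreaRect(p[:,:2].astype(np.float32)) if len(p) else 0, p[:,2].max() if len(p) else 0)
hsv=cv2.cvtColor(c2["frame"],cv2.COLOR_RGB2HSV)
g=(hsv[...,0]>45)&(hsv[...,0]<80)&(hsv[...,1]>130)&(abs(W2[...,2]-.076)<.006)&(W2[...,0]>.5)
print("caddy",cv2.minAreaRect(W2[g][:,:2].astype(np.float32)))
```

```text
[0.41994398 0.19091551 0.25771672] [ 1.79980740e+02  8.84642209e-03 -1.60033092e+02] [ 1.05331390e+01  4.05334612e+00  9.55195140e+01  2.07382251e-02
  8.04215705e+01 -9.94372199e+01]
w 343 ((0.49333861470222473, 0.27603277564048767), (0.05169668421149254, 0.005280689802020788), 13.5501070022583) 0.1365188513167746
s 42 ((0.4899876117706299, 0.2761184871196747), (0.044976428151130676, 0.006582704372704029), 13.688237190246582) 0.13900646496063765
caddy ((0.5719352960586548, 0.4933403730392456), (0.1195131316781044, 0.3785955011844635), 10.259355545043945)
```

View pics/w3.png

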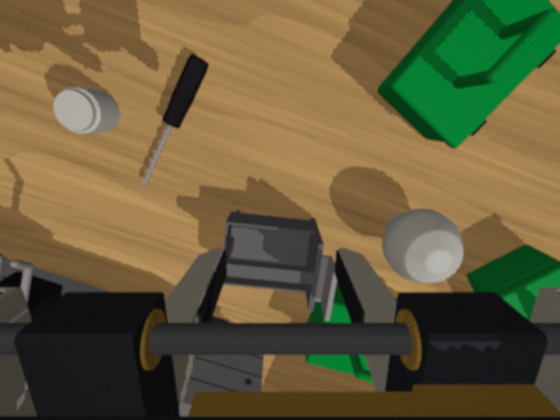

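View pics/s3.png

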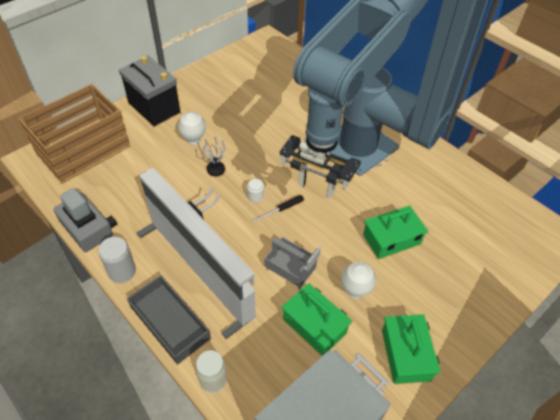

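The wrist and scene views show the bin has been turned. Its tongue at (325,285) in the wrist view now faces +y, so the gripper body must have brushed the bin's tall riser during the push. The bin is still upright. I'll re-measure the bin, caddy and globe.

Run:
```python
from h import *
Ws=np.load("pics/w3.npy"); c2=ctrl.capture("scene"); W2=cloud(c2)
hsv=cv2.cvtColor(c2["frame"],cv2.COLOR_RGB2HSV)
g=((hsv[...,0]>45)&(hsv[...,0]<80)&(hsv[...,1]>130)).astype(np.uint8)
n,l,st,ce=cv2.connectedComponentsWithStats(g)
for i in range(1,n):
    if st[i,4]<200: continue
    q=W2[l==i]; top=q[abs(q[:,2]-0.076)<0.006]
    print(ce[i].round(),cv2.minAreaRect(top[:,:2].astype(np.float32)),np.nanmax(q[:,2]))
S0=np.load("pics/scene0.npy")
for n,W in(("scene0",S0),("scene",W2),("wrist",Ws)):
    m=(W[...,2]>.095)&(W[...,2]<.125)&(np.hypot(W[...,0]-.425,W[...,1]-.373)<.06)
    p=W[m]; print(n,"globe",len(p),p.mean(0).round(4) if len(p) else 0,p.max(0) if len(p) else 0)
    # driver, fuse heights
    m=(W[...,2]>.055)&(W[...,2]<.07)&(np.hypot(W[...,0]-.414,W[...,1]+.054)<.04)
    p=W[m]; print("   fuse",len(p),p.mean(0).round(4) if len(p) else 0)
a=np.radians(103.6); ex=np.array([np.cos(a),np.sin(a)]); ey=np.array([-ex[1],ex[0]])
O=np.array([.4935,.276])-.07*ex; print("grip est",O)
for W in(Ws,W2):
    m=(W[...,2]>.09)&(W[...,2]<.108)&(np.hypot(W[...,0]-O[0],W[...,1]-O[1])<.1)
    p=W[m]; d=p[:,:2]-O; X=d@ex; Y=d@ey; print(np.median(p[:,2]))
    for x0 in np.arange(-.07,.07,.01):
        s=(X>x0)&(X<x0+.01); print(round(x0,3),s.sum(),np.percentile(Y[s],[2,50,98]).round(4) if s.sum() else '')
```

```text
[394. 231.] ((0.22319163382053375, 0.3411298394203186), (0.10701486468315125, 0.1533670276403427), 69.4704818725586) 0.1410550959484001
[316. 318.] ((0.58963543176651, 0.3866698741912842), (0.10534940659999847, 0.15361827611923218), 2.477644920349121) 0.1392612084195788
[410. 349.] ((0.4718341827392578, 0.600299596786499), (0.1543906182050705, 0.10654406249523163), 52.59090805053711) 0.13873285022597945
scene0 globe 492 [0.4338 0.3876 0.1047] [0.46677359 0.42325946 0.11837888]
   fuse 147 [ 0.4183 -0.054   0.0616]
scene globe 483 [0.4335 0.3879 0.1049] [0.46537175 0.42350626 0.11862549]
   fuse 147 [ 0.4176 -0.0537  0.0615]
wrist globe 2657 [0.4245 0.3766 0.1048] [0.46330102 0.41732769 0.11334377]
   fuse 1461 [ 0.4145 -0.0552  0.0621]
grip est [0.50995995 0.20796273]
0.0988673345702924
-0.07 0 
-0.06 0 
-0.05 120 [-0.012  -0.0015  0.0038]
-0.04 129 [-0.0124 -0.0024  0.0039]
-0.03 131 [-0.0125 -0.0027  0.004 ]
-0.02 133 [-0.0122 -0.0022  0.0039]
-0.01 133 [-0.0123 -0.0021  0.0039]
0.0 125 [-0.0122 -0.0025  0.004 ]
0.01 132 [-0.0122 -0.0023  0.0038]
0.02 135 [-0.0123 -0.0023  0.0037]
0.03 127 [-0.0123 -0.0024  0.0041]
0.04 133 [-0.0122 -0.0018  0.0039]
0.05 455 [-0.0473 -0.0006  0.0403]
0.06 403 [-0.0337 -0.0022  0.0256]
0.07 13 [0.0246 0.0252 0.0257]
0.09844936205332258
-0.07 0 
-0.06 23 [-0.0144 -0.0078  0.004 ]
-0.05 23 [-0.0162 -0.0074  0.0037]
-0.04 25 [-0.0157 -0.0086  0.0029]
-0.03 21 [-0.0151 -0.0052  0.0012]
-0.02 22 [-0.0146 -0.0082  0.0042]
-0.01 25 [-0.0149 -0.0056  0.0028]
0.0 20 [-0.0147 -0.007   0.0035]
0.01 25 [-0.0158 -0.0068  0.0022]
0.02 26 [-0.0152 -0.0075  0.0014]
0.03 21 [-0.0142 -0.0078  0.0019]
0.04 25 [-0.0139 -0.0098  0.0021]
0.05 55 [-0.0502 -0.0126  0.0316]
0.06 16 [-0.0498 -0.0348 -0.0258]
0.07 30 [-0.035  -0.0126  0.0218]
```

Run:
```python
from h import *
W=np.load("pics/w3.npy")
a=np.radians(103.6); ex=np.array([np.cos(a),np.sin(a)]); ey=np.array([-ex[1],ex[0]]);O=np.array([.5141,.2090])
P=W.reshape(-1,3); P=P[np.isfinite(P[:,0])]; P=P[np.hypot(P[:,0]-O[0],P[:,1]-O[1])<.12]
X=(P[:,:2]-O)@ex; Y=(P[:,:2]-O)@ey; Z=P[:,2]
s=(abs(Z-.099)<.005)&(abs(Y)<.012)&(X<.04); print("bar front",np.percentile(X[s],[0,.3,1]),"Y",np.percentile(Y[s],[1,50,99])); b=np.polyfit(X[s],Y[s],1);print(b)
s=(Z>.12)&(Z<.142)&(X>.04); print("riser X",np.percentile(X[s],[1,50,99]),"Y",np.percentile(Y[s],[1,50,99]),np.polyfit(Y[s],X[s],1))
s=(abs(Z-.099)<.005)&(abs(Y)>.015)&(X>.04);print("plate X",np.percentile(X[s],[1,50,99]),"Y",np.percentile(Y[s],[1,99]))
```

```text
bar front [-0.04903507 -0.04831686 -0.04787976] Y [-0.00832929  0.00115579  0.00837569]
[-0.00132426  0.00086107]
riser X [0.06752028 0.06836905 0.07279407] Y [-0.02972848  0.00086808  0.02982108] [-0.00714313  0.06920268]
plate X [0.05421004 0.05933227 0.07118984] Y [-0.04423046  0.04470243]
```

Re-measured: bin grip at about (0.514, 0.209), bin yaw 103.6°. The caddy is now at y = 0.387, upright, and the globe and fuse have not moved. I'll grasp the bar 20 mm ahead of its middle, with the tool leaning 35° towards the bin's front, so the tool stands near vertical when the bin is tilted.

Request:
{"name": "jog_arm", "arguments": {
  "rows": [
    {"dx": 12, "dy": 1, "dz": 0, "rx": 0, "ry": 0, "rz": -8.1},
    {"dx": 12, "dy": 1, "dz": 0, "rx": 0, "ry": 0, "rz": -8.1},
    {"dx": 12, "dy": 1, "dz": 0, "rx": 0, "ry": 0, "rz": -8.1},
    {"dx": 12, "dy": 1, "dz": 0, "rx": 0, "ry": 0, "rz": -8.1},
    {"dx": 12, "dy": 1, "dz": 0, "rx": 0, "ry": 0, "rz": -8.1},
    {"dx": 12, "dy": 1, "dz": 0, "rx": 0, "ry": 0, "rz": -8.1},
    {"dx": 12, "dy": 1, "dz": 0, "rx": 0, "ry": 0, "rz": -8.1},
    {"dx": 12, "dy": 2, "dz": 0, "rx": 0, "ry": 0, "rz": -8.1}
  ],
  "gripper": 0.4
}}

```text
time_s: 8.95
ee_pos: [0.5167, 0.1999, 0.2575]
orientation: [-180.0, -0.0, 135.0]
force: [-0.8, 0.6, 0.5]
width: 0.597
```

Request:
{"name": "jog_arm", "arguments": {
  "rows": [
    {"dx": 0, "dy": 0, "dz": 0, "rx": 0, "ry": 0, "rz": -8.1},
    {"dx": 0, "dy": 0, "dz": 0, "rx": 0, "ry": 0, "rz": -8.1},
    {"dx": 0, "dy": 0, "dz": 0, "rx": 0, "ry": 0, "rz": -8.1},
    {"dx": 0, "dy": 0, "dz": 0, "rx": 0, "ry": 0, "rz": -7.3},
    {"dx": 0, "dy": 0, "dz": 0, "rx": 6.8, "ry": 1.64, "rz": 0},
    {"dx": 0, "dy": 0, "dz": 0, "rx": 6.8, "ry": 1.64, "rz": 0},
    {"dx": 0, "dy": 0, "dz": 0, "rx": 6.8, "ry": 1.64, "rz": 0},
    {"dx": 0, "dy": 0, "dz": 0, "rx": 6.8, "ry": 1.64, "rz": 0}
  ]
}}

```text
time_s: 9.75
ee_pos: [0.5167, 0.1999, 0.2586]
orientation: [179.7, -28.2, 103.8]
force: [0.3, -0.6, -1.1]
width: 0.602
```

Request:
{"name": "jog_arm", "arguments": {
  "rows": [
    {"dx": 0, "dy": 0, "dz": 0, "rx": 6.8, "ry": 1.64, "rz": 0},
    {"dx": 0, "dy": 0, "dz": 0, "rx": 0, "ry": 0, "rz": 0},
    {"dx": 0, "dy": 0, "dz": 0, "rx": 0, "ry": 0, "rz": 0}
  ]
}}

```text
time_s: 10.05
ee_pos: [0.5165, 0.1991, 0.2571]
orientation: [180.0, -34.9, 103.6]
force: [-0.1, 0.7, 0.3]
width: 0.602
```

```bash
cat > rel.py <<'E'
from h import *
s=ctrl.sense(); R=Rn.from_euler('xyz',s["orientation"],degrees=True).as_matrix()
print("J",s["joint_positions"].round(1)); print("tcp",s["ee_pos"].round(4)); print("tool x,y,z\n",R.T.round(3))
E
cat > fit.py <<'E'
import sys
from h import *
# residual rotation from current to target tool axes, bin yaw a, lean L
def target(yaw,lean,flip=1):
    a=np.radians(yaw); ex=np.array([np.cos(a),np.sin(a),0]); ey=np.array([-ex[1],ex[0],0])
    L=np.radians(lean); tz=np.sin(L)*ex-np.array([0,0,np.cos(L)])
    ty=-ey*flip; return np.c_[np.cross(ty,tz),ty,tz]
if __name__=="__main__":
    s=ctrl.sense(); R=Rn.from_euler('xyz',s["orientation"],degrees=True).as_matrix()
    T=target(float(sys.argv[1]),float(sys.argv[2])); print("rotvec deg",np.degrees(Rn.from_matrix(T@R.T).as_rotvec()).round(2)," tcp",s["ee_pos"].round(4))
E
python3 rel.py; python3 fit.py 103.6 35
```

```text
J [-11.8  17.5  88.2  31.1  90.8 -29.6]
tcp [0.5165 0.1991 0.2571]
tool x,y,z
 [[-0.193  0.798  0.571]
 [ 0.972  0.235  0.   ]
 [-0.134  0.556 -0.821]]
rotvec deg [ 0.14  0.06 -0.01]  tcp [0.5165 0.1991 0.2571]
```

Request:
{"name": "jog_arm", "arguments": {
  "rows": [
    {"dx": 0, "dy": 1, "dz": -30, "rx": 0, "ry": 0, "rz": 0},
    {"dx": 0, "dy": 0, "dz": -35, "rx": 0, "ry": 0, "rz": 0},
    {"dx": 0, "dy": 0, "dz": -35, "rx": 0, "ry": 0, "rz": 0},
    {"dx": 0, "dy": 0, "dz": -30, "rx": 0, "ry": 0, "rz": 0},
    {"dx": 0, "dy": 0, "dz": -25, "rx": 0, "ry": 0, "rz": 0},
    {"dx": 0, "dy": 0, "dz": -17, "rx": 0, "ry": 0, "rz": 0},
    {"dx": 0, "dy": 0, "dz": -8, "rx": 0, "ry": 0, "rz": 0},
    {"dx": 0, "dy": 0, "dz": 0, "rx": 0, "ry": 0, "rz": 0}
  ]
}}

```text
time_s: 10.85
ee_pos: [0.5158, 0.202, 0.0776]
orientation: [179.9, -34.9, 103.9]
force: [-0.6, 0.5, 0.2]
width: 0.599
```

```bash
python3 - <<'E'
from h import *
c=ctrl.capture("wrist"); save(c,"pics/w4.png"); c=ctrl.capture("scene"); cv2.imwrite("pics/s4.png",cv2.resize(c["frame"][120:330,180:460,::-1],None,fx=2.8,fy=2.8))
E
python3 fit.py 103.6 35
```

```text
rotvec deg [ 0.04  0.24 -0.22]  tcp [0.5167 0.2015 0.0787]
```

View pics/w4.png

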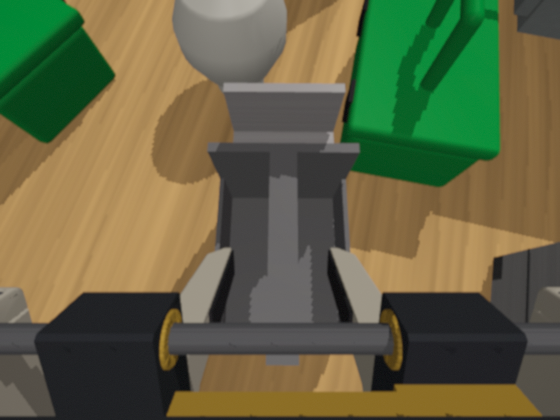

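View pics/s4.png

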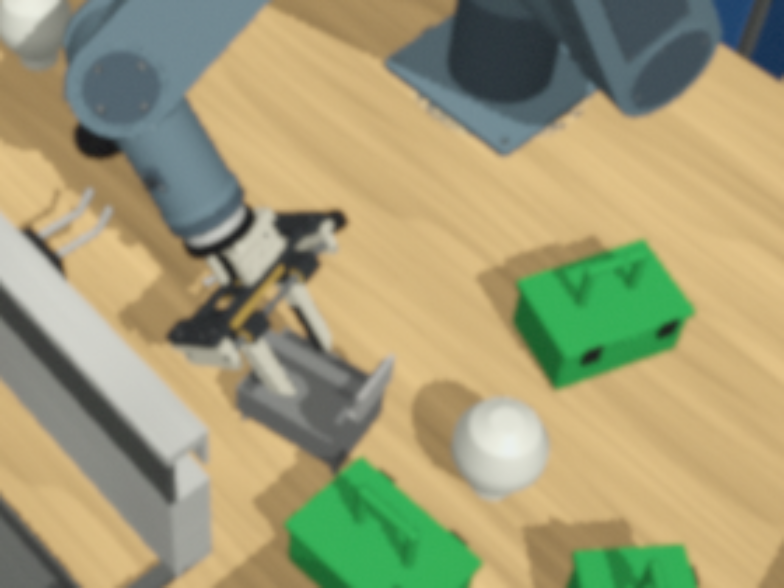

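The wrist view shows the bar (column 283) centred between the fingers (230/340) and square to them. Closing the gripper.

Request:
{"name": "jog_arm", "arguments": {
  "rows": [
    {"dx": 0, "dy": 0, "dz": 0, "rx": 0, "ry": 0, "rz": 0},
    {"dx": 0, "dy": 0, "dz": 0, "rx": 0, "ry": 0, "rz": 0},
    {"dx": 0, "dy": 0, "dz": 0, "rx": 0, "ry": 0, "rz": 0},
    {"dx": 0, "dy": 0, "dz": 0, "rx": 0, "ry": 0, "rz": 0},
    {"dx": 0, "dy": 0, "dz": 0, "rx": 0, "ry": 0, "rz": 0}
  ],
  "gripper": 1,
  "newtons": 50
}}

```text
time_s: 11.45
ee_pos: [0.5163, 0.2008, 0.0778]
orientation: [179.8, -35.0, 103.8]
force: [-0.2, -0.7, 0.5]
width: 0.219
```

Request:
{"name": "jog_arm", "arguments": {
  "rows": [
    {"dx": 0, "dy": -2, "dz": 8, "rx": 0, "ry": 0, "rz": 0},
    {"dx": 0, "dy": -4, "dz": 15, "rx": 0, "ry": 0, "rz": 0},
    {"dx": -10, "dy": -5, "dz": 25, "rx": 0, "ry": 0, "rz": 0},
    {"dx": -10, "dy": -5, "dz": 30, "rx": 0, "ry": 0, "rz": 0},
    {"dx": -10, "dy": -5, "dz": 30, "rx": 0, "ry": 0, "rz": 0},
    {"dx": -10, "dy": -5, "dz": 30, "rx": 0, "ry": 0, "rz": 0},
    {"dx": -10, "dy": -5, "dz": 20, "rx": 0, "ry": 0, "rz": 0},
    {"dx": 0, "dy": 0, "dz": 5, "rx": 0, "ry": 0, "rz": 0}
  ]
}}

```text
time_s: 12.25
ee_pos: [0.4662, 0.1692, 0.2428]
orientation: [179.6, -34.8, 103.9]
force: [1.0, -0.4, -2.8]
width: 0.169
```

Request:
{"name": "jog_arm", "arguments": {
  "rows": [
    {"dx": 0, "dy": 0, "dz": 0, "rx": 0, "ry": 0, "rz": -8.1},
    {"dx": 0, "dy": 0, "dz": 0, "rx": 0, "ry": 0, "rz": -8.1},
    {"dx": 0, "dy": 0, "dz": 0, "rx": 0, "ry": 0, "rz": -8.1},
    {"dx": 0, "dy": 0, "dz": 0, "rx": 0, "ry": 0, "rz": -8.1},
    {"dx": 0, "dy": 0, "dz": 0, "rx": 0, "ry": 0, "rz": -8.1},
    {"dx": 0, "dy": 0, "dz": 0, "rx": 0, "ry": 0, "rz": -8.1},
    {"dx": 0, "dy": 0, "dz": 0, "rx": 0, "ry": 0, "rz": -8.1},
    {"dx": 0, "dy": 0, "dz": 0, "rx": 0, "ry": 0, "rz": -8.1}
  ]
}}

```text
time_s: 13.05
ee_pos: [0.4654, 0.1695, 0.2394]
orientation: [-180.0, -34.9, 38.6]
force: [-0.5, 0.0, -2.7]
width: 0.167
```

Request:
{"name": "jog_arm", "arguments": {
  "rows": [
    {"dx": 0, "dy": 0, "dz": 0, "rx": 0, "ry": 0, "rz": -8.1},
    {"dx": 0, "dy": 0, "dz": 0, "rx": 0, "ry": 0, "rz": -8.1},
    {"dx": 0, "dy": 0, "dz": 0, "rx": 0, "ry": 0, "rz": -8.1},
    {"dx": 0, "dy": 0, "dz": 0, "rx": 0, "ry": 0, "rz": -8.1},
    {"dx": 0, "dy": 0, "dz": 0, "rx": 0, "ry": 0, "rz": -8.1},
    {"dx": 0, "dy": 0, "dz": 0, "rx": 0, "ry": 0, "rz": 0},
    {"dx": 0, "dy": 0, "dz": 0, "rx": 0, "ry": 0, "rz": 0}
  ]
}}

```text
time_s: 13.75
ee_pos: [0.462, 0.1682, 0.2346]
orientation: [179.7, -33.5, 10.4]
force: [0.0, 0.7, -2.1]
width: 0.169
```

```bash
python3 rel.py; python3 fit.py -1.5 35
python3 - <<'E'
from h import *
c=ctrl.capture("wrist"); save(c,"pics/w5.png"); W=cloud(c); np.save("pics/w5.npy",W)
c2=ctrl.capture("scene"); np.save("pics/s5.npy",cloud(c2)); save(c2,"pics/s5.png")
c3=ctrl.capture("top"); np.save("pics/t5.npy",cloud(c3)); save(c3,"pics/t5.png")
E
```

```text
J [  4.9 -11.3 121.8   4.7  36.3  81.6]
tcp [0.462  0.1682 0.2346]
tool x,y,z
 [[ 0.821  0.15   0.551]
 [ 0.178 -0.984  0.004]
 [ 0.543  0.095 -0.834]]
rotvec deg [  0.35  -1.52 -11.73]  tcp [0.462  0.1682 0.2346]
```

View pics/w5.png

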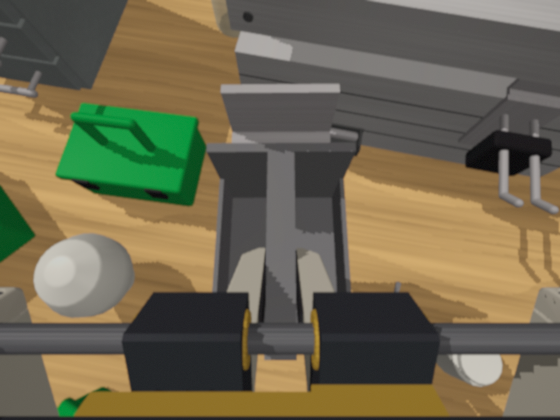

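View pics/s5.png

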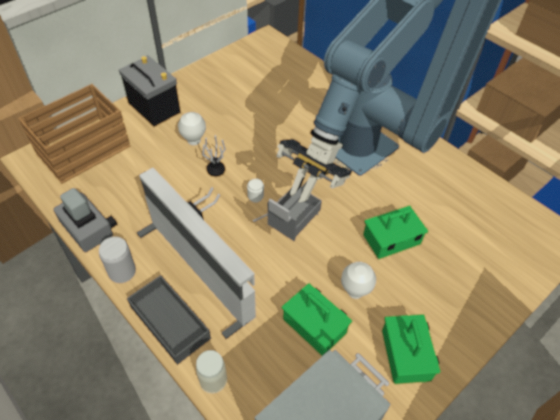

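View pics/t5.png

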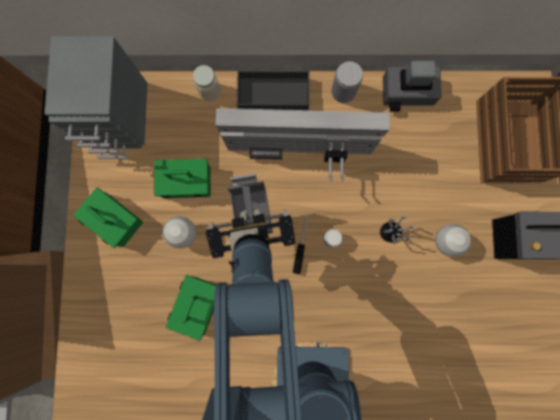

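Run:
```python
from h import *
s=ctrl.sense(); W=np.load("pics/w5.npy")
R=Rn.from_euler('xyz',s["orientation"],degrees=True).as_matrix()
Q=(W-s["ee_pos"])@R   # tool coords
F=cv2.imread("pics/w5.png")
def seg(u0,u1,v0,v1): return Q[v0:v1,u0:u1].reshape(-1,3)
bar=seg(274,288,160,240); riser=seg(235,330,92,118); plate=seg(215,265,150,175)
L=np.radians(35)
def tob(q): return np.c_[np.cos(L)*q[:,0]+np.sin(L)*q[:,2], -q[:,1], np.sin(L)*q[:,0]-np.cos(L)*q[:,2]]
for n,q in(("bar",bar),("riser",riser),("plate",plate)):
    b=tob(q); b=b[np.isfinite(b[:,0])]; print(n,len(b),np.percentile(b,[2,50,98],axis=0).round(4).tolist())
    if n=="bar": print("slope z/x",np.polyfit(b[:,0],b[:,2],1),"y/x",np.polyfit(b[:,0],b[:,1],1))
    if n=="riser": print("slope x/z",np.polyfit(b[:,2],b[:,0],1), "x/y",np.polyfit(b[:,1],b[:,0],1))
    if n=="plate": print("slope x/z",np.polyfit(b[:,2],b[:,0],1))
# full riser top: all points z above bar by >.02
b=tob(Q.reshape(-1,3)); b=b[np.isfinite(b[:,0])]
r=b[(b[:,2]>.035)&(b[:,2]<.075)&(b[:,0]>.06)&(b[:,0]<.1)&(abs(b[:,1])<.06)]
print("riser all",np.percentile(r,[1,50,99],axis=0).round(4).tolist())
```

```text
bar 1114 [[0.0095, -0.0031, 0.0171], [0.0318, 0.0008, 0.0182], [0.056, 0.0044, 0.0195]]
slope z/x [-0.002535    0.01832093] y/x [0.00373514 0.00047274]
riser 2455 [[0.0757, -0.0244, 0.0326], [0.0766, -0.0, 0.0438], [0.0773, 0.0243, 0.0538]]
slope x/z [-0.0024113   0.07665589] x/y [-0.00079485  0.07655069]
plate 1247 [[0.0623, 0.0117, -0.0159], [0.0629, 0.0273, 0.0033], [0.0638, 0.0441, 0.0181]]
slope x/z [-0.3365643   0.06399557]
riser all [[0.0757, -0.0284, 0.0352], [0.0767, 0.001, 0.0488], [0.0815, 0.0304, 0.0551]]
```

Run:
```python
from h import *
s=ctrl.sense(); R=Rn.from_euler('xyz',s["orientation"],degrees=True).as_matrix()
for n in("s5","t5","w5"):
    W=np.load(f"pics/{n}.npy")
    Q=(W-s["ee_pos"])@R; q=Q.reshape(-1,3); L=np.radians(35)
    b=np.c_[np.cos(L)*q[:,0]+np.sin(L)*q[:,2], -q[:,1], np.sin(L)*q[:,0]-np.cos(L)*q[:,2]]; b=b[np.isfinite(b[:,0])]
    bar=b[(b[:,0]>.015)&(b[:,0]<.055)&(abs(b[:,1])<.006)&(b[:,2]>.005)&(b[:,2]<.03)]
    r=b[(b[:,2]>.03)&(b[:,2]<.075)&(b[:,0]>.06)&(b[:,0]<.1)&(abs(b[:,1])<.045)]
    for k,x in(("bar",bar),("ris",r)):
        print(n,k,len(x),np.percentile(x,[1,50,99],axis=0).round(4).tolist() if len(x) else 0)
    # known reference: fuse top, bench near
    P=W.reshape(-1,3);P=P[np.isfinite(P[:,0])]
    m=(np.hypot(P[:,0]-.415,P[:,1]+.054)<.02)&(P[:,2]>.05); print("  fuse top",np.median(P[m][:,2]) if m.any() else 0, m.sum())
    m=(abs(P[:,2])<.012)&(abs(P[:,0]-.57)<.03)&(P[:,1]>.1)&(P[:,1]<.25); print("  bench",np.median(P[m][:,2]) if m.any() else 0,m.sum())
    m=(abs(P[:,2]-.226)<.02)&(abs(P[:,0]-.705)<.015)&(P[:,1]>.1)&(P[:,1]<.25); print("  railtop",np.median(P[m][:,2]) if m.any() else 0,m.sum())
    m=(abs(P[:,2]-.2)<.02)&(abs(P[:,0]-.685)<.01)&(P[:,1]>.1)&(P[:,1]<.2); print("  face@.2",np.median(P[m][:,:2]@[1,0]) if m.any() else 0,m.sum())
```

```text
s5 bar 59 [[0.0158, -0.0058, 0.0132], [0.0368, -0.0002, 0.0185], [0.054, 0.0055, 0.0235]]
s5 ris 153 [[0.0759, -0.0285, 0.0302], [0.0808, 0.0026, 0.0463], [0.0839, 0.0317, 0.0582]]
  fuse top 0.06172050518963574 114
  bench -0.0012538885309370115 940
  railtop 0.2249458764156163 644
  face@.2 0.6934772064356808 3
t5 bar 84 [[0.0155, -0.0057, 0.0065], [0.0359, -0.0003, 0.0183], [0.0542, 0.0059, 0.0221]]
t5 ris 118 [[0.0758, -0.027, 0.0312], [0.0771, 0.0029, 0.0514], [0.0816, 0.0316, 0.0568]]
  fuse top 0.0629772291851036 156
  bench -0.001442036738614399 310
  railtop 0.2248155518032323 662
  face@.2 0.6856580991921014 205
w5 bar 1363 [[0.0153, -0.0059, 0.0169], [0.0335, -0.0002, 0.0182], [0.0546, 0.0059, 0.0196]]
w5 ris 4099 [[0.0757, -0.0284, 0.0305], [0.0767, 0.001, 0.0469], [0.0815, 0.0304, 0.0551]]
  fuse top 0.06314279181303051 986
  bench 0 0
  railtop 0.22526657882702897 20
  face@.2 0.6866808109766858 4246
```

```bash
cat > clr.py <<'E'
import numpy as np
def box(x0,x1,z0,z1,n=40):
    t=np.linspace(0,1,n); X=x0+(x1-x0)*t; Z=z0+(z1-z0)*t
    return np.r_[np.c_[X,0*t+z0],np.c_[X,0*t+z1],np.c_[0*t+x0,Z],np.c_[0*t+x1,Z]]
B=np.r_[box(0,12.5,0,5),box(7.5,12.5,0,41,80),box(-6,0,-91,5,120)]
foot=np.array([[-3.5,-91.5]])
solids=[(0,6,28,81),(0,44,67,81),(36,44,-145,81),(0,44,-145,0)]
def clr(th,rx,rz,bar=True):
    c,s=np.cos(np.radians(th)),np.sin(np.radians(th))
    T=lambda P:np.c_[c*P[:,0]+s*P[:,1]+rx,-s*P[:,0]+c*P[:,1]+rz]
    P=T(B); d=1e9
    for x0,x1,z0,z1 in solids:
        dx=np.maximum(x0-P[:,0],P[:,0]-x1); dz=np.maximum(z0-P[:,1],P[:,1]-z1)
        o=np.hypot(np.maximum(dx,0),np.maximum(dz,0)); i=np.minimum(np.maximum(dx,dz),0); d=min(d,(o+i).min())
    if bar:
        f=T(foot)[0]; db=np.hypot(f[0]+20,f[1]+93.5)-6-3.5; dp=(np.hypot(P[:,0]+20,P[:,1]+93.5)-6).min(); d=min(d,db,dp)
    return d
if __name__=="__main__":
    for th in(45,42,40,38,36,34,30,26,22,18,14,12,10):
        best=max(((clr(th,rx,rz),rx,rz) for rx in np.arange(-25,8,.5) for rz in np.arange(0,30,.5) if clr(th,rx,rz)<50 and (rx*0+np.cos(np.radians(th))*10+np.sin(np.radians(th))*41+rx>12)),key=lambda t:t[0]); print(th,best)
    print("entry line at 38,40,42: ")
    for th in(38,40,42):
        for k in(-48,-44,-40,-30,-20,-10,0):
            print(th,k,[round(clr(th,rx+k*np.sin(np.radians(th)),11+k*np.cos(np.radians(th))),1) for rx in(-16,-14,-12,-10)])
E
python3 clr.py
```

```text
45 (np.float64(6.169787206519715), np.float64(-8.0), np.float64(15.5))
42 (np.float64(6.276334820819386), np.float64(-7.0), np.float64(15.0))
40 (np.float64(6.465154878918259), np.float64(-6.5), np.float64(14.5))
38 (np.float64(6.407745091563989), np.float64(-5.5), np.float64(14.5))
36 (np.float64(6.652684346344086), np.float64(-5.0), np.float64(14.0))
34 (np.float64(6.710121300761358), np.float64(-4.0), np.float64(14.0))
30 (np.float64(7.174682452694519), np.float64(-2.5), np.float64(13.5))
26 (np.float64(7.128066260541649), np.float64(-1.0), np.float64(14.5))
22 (np.float64(6.174823874747056), np.float64(-2.0), np.float64(11.5))
18 (np.float64(5.19473396910631), np.float64(0.0), np.float64(17.0))
14 (np.float64(4.2242385834944685), np.float64(0.0), np.float64(17.5))
12 (np.float64(3.723555771036228), np.float64(-2.0), np.float64(8.5))
10 (np.float64(3.217309651042581), np.float64(0.0), np.float64(18.5))
entry line at 38,40,42: 
38 -48 [np.float64(10.5), np.float64(8.5), np.float64(6.5), np.float64(4.5)]
38 -44 [np.float64(8.1), np.float64(6.1), np.float64(4.1), np.float64(2.2)]
38 
[... 736 characters left out ...]
), np.float64(2.2)]
40 -10 [np.float64(1.6), np.float64(3.1), np.float64(3.8), np.float64(2.2)]
40 0 [np.float64(1.6), np.float64(3.1), np.float64(3.8), np.float64(3.0)]
42 -48 [np.float64(11.4), np.float64(9.4), np.float64(7.4), np.float64(5.4)]
42 -44 [np.float64(8.7), np.float64(6.7), np.float64(4.7), np.float64(2.7)]
42 -40 [np.float64(6.9), np.float64(5.3), np.float64(3.8), np.float64(2.3)]
42 -30 [np.float64(6.8), np.float64(5.3), np.float64(3.8), np.float64(2.3)]
42 -20 [np.float64(6.4), np.float64(5.3), np.float64(3.8), np.float64(2.3)]
42 -10 [np.float64(2.5), np.float64(4.0), np.float64(3.8), np.float64(2.3)]
42 0 [np.float64(2.5), np.float64(4.0), np.float64(3.8), np.float64(2.7)]
```

```bash
cat > wp.py <<'E'
import sys
from h import *
from fit import target
SEAT=np.array([.686,.142,.145]); YAW=-1.5; ROOT=(.069,.0003,.0145); L0=35.
def tcp(th,rx,rz,ry=0):
    a=np.radians(YAW); ex=np.array([np.cos(a),np.sin(a),0]); ey=np.array([-ex[1],ex[0],0]); z=np.array([0,0,1.])
    t=np.radians(th); bx=np.cos(t)*ex-np.sin(t)*z; bz=np.sin(t)*ex+np.cos(t)*z
    return SEAT+rx/1e3*ex+ry/1e3*ey+rz/1e3*z-ROOT[0]*bx-ROOT[1]*ey-ROOT[2]*bz, target(YAW,L0-th)
def cur():
    s=ctrl.sense(); return s["ee_pos"],Rn.from_euler('xyz',s["orientation"],degrees=True).as_matrix()
def rootnow():
    p,R=cur(); a=np.radians(YAW); ex=np.array([np.cos(a),np.sin(a),0]); ey=np.array([-ex[1],ex[0],0])
    lam=np.degrees(np.arctan2(R[:,2]@ex,-R[2,2])); th=L0-lam; q,_=tcp(th,0,0); d=(p-q)*1e3
    yaw=np.degrees(np.arctan2(-R[0,1]*-1,R[1,1]*-1)) 
    print("theta %.1f root rx %.1f ry %.1f rz %.1f; jaw dir"%(th,d@ex,d@ey,d[2]),(-R[:,1]).round(3))
if __name__=="__main__":
    rootnow(); p,R=cur()
    for a in sys.argv[1:]:
        th,rx,rz=map(float,a.split(",")); q,T=tcp(th,rx,rz)
        print(a,"d mm",((q-p)*1e3).round(1),"rot",np.degrees(Rn.from_matrix(T@R.T).as_rotvec()).round(2)); p,R=q,T
E
python3 wp.py 40,-90,10 40,-43.5,-26 40,-12.5,11 40,-6.5,14.5 30,-3,13 22,-2,11 14,-1.5,8.5 12,-1,5
```

```text
theta 2.0 root rx -154.3 ry 19.5 rz 102.5; jaw dir [-0.174  0.985 -0.004]
40,-90,10 d mm [ 71.1 -21.4 -47.1] rot [ -2.65  38.52 -11.13]
40,-43.5,-26 d mm [ 46.5  -1.2 -36. ] rot [0. 0. 0.]
40,-12.5,11 d mm [31.  -0.8 37. ] rot [0. 0. 0.]
40,-6.5,14.5 d mm [ 6.  -0.2  3.5] rot [0. 0. 0.]
30,-3,13 d mm [ -1.3   0.  -12.8] rot [ -0.26 -10.     0.  ]
22,-2,11 d mm [ -1.4   0.  -11.5] rot [-0.21 -8.    0.  ]
14,-1.5,8.5 d mm [ -0.6   0.  -12.3] rot [-0.21 -8.   -0.  ]
12,-1,5 d mm [ 0.5 -0.  -6. ] rot [-0.05 -2.    0.  ]
```

Request:
{"name": "jog_arm", "arguments": {
  "rows": [
    {"dx": 8.9, "dy": -2.7, "dz": -3, "rx": -0.33, "ry": 4.82, "rz": -1.39},
    {"dx": 8.9, "dy": -2.7, "dz": -6, "rx": -0.33, "ry": 4.82, "rz": -1.39},
    {"dx": 8.9, "dy": -2.7, "dz": -6, "rx": -0.33, "ry": 4.82, "rz": -1.39},
    {"dx": 8.9, "dy": -2.7, "dz": -6, "rx": -0.33, "ry": 4.82, "rz": -1.39},
    {"dx": 8.9, "dy": -2.7, "dz": -6, "rx": -0.33, "ry": 4.82, "rz": -1.39},
    {"dx": 8.9, "dy": -2.7, "dz": -6, "rx": -0.33, "ry": 4.82, "rz": -1.39},
    {"dx": 8.9, "dy": -2.7, "dz": -7, "rx": -0.33, "ry": 4.82, "rz": -1.39},
    {"dx": 8.8, "dy": -2.6, "dz": -7, "rx": -0.33, "ry": 4.82, "rz": -1.39}
  ]
}}

```text
time_s: 14.7
ee_pos: [0.5354, 0.1453, 0.1888]
orientation: [-179.9, 5.1, -1.6]
force: [-0.2, 0.5, -4.0]
width: 0.169
```

Request:
{"name": "jog_arm", "arguments": {
  "rows": [
    {"dx": 0, "dy": 0, "dz": 0, "rx": 0, "ry": 0, "rz": 0},
    {"dx": 0, "dy": 0, "dz": 0, "rx": 0, "ry": 0, "rz": 0}
  ]
}}

```text
time_s: 14.9
ee_pos: [0.5344, 0.1454, 0.1878]
orientation: [-179.9, 5.0, -1.5]
force: [-1.5, -0.1, -3.3]
width: 0.167
```

```bash
python3 rel.py; python3 wp.py 40,-43.5,-26 40,-12.5,11;  python3 - <<'E'
from h import *
c=ctrl.capture("wrist"); save(c,"pics/w6.png"); W=cloud(c); np.save("pics/w6.npy",W)
c2=ctrl.capture("scene"); np.save("pics/s6.npy",cloud(c2)); cv2.imwrite("pics/s6.png",cv2.resize(c2["frame"][120:330,140:420,::-1],None,fx=2.8,fy=2.8))
c3=ctrl.capture("top"); np.save("pics/t6.npy",cloud(c3)); save(c3,"pics/t6.png")
s=ctrl.sense(); R=Rn.from_euler('xyz',s["orientation"],degrees=True).as_matrix()
for n in("s6","t6","w6"):
    W=np.load(f"pics/{n}.npy")
    Q=(W-s["ee_pos"])@R; q=Q.reshape(-1,3); L=np.radians(35)
    b=np.c_[np.cos(L)*q[:,0]+np.sin(L)*q[:,2], -q[:,1], np.sin(L)*q[:,0]-np.cos(L)*q[:,2]]; b=b[np.isfinite(b[:,0])]
    bar=b[(b[:,0]>.015)&(b[:,0]<.055)&(abs(b[:,1])<.006)&(b[:,2]>.005)&(b[:,2]<.03)]
    r=b[(b[:,2]>.03)&(b[:,2]<.075)&(b[:,0]>.06)&(b[:,0]<.1)&(abs(b[:,1])<.045)]
    for k,x in(("bar",bar),("ris",r)):
        print(n,k,len(x),np.percentile(x,[1,50,99],axis=0).round(4).tolist() if len(x) else 0)
    P=W.reshape(-1,3);P=P[np.isfinite(P[:,0])]
    m=(abs(P[:,2]-.2)<.015)&(abs(P[:,0]-.686)<.012)&(P[:,1]>.09)&(P[:,1]<.2); print("  face@.2",np.median(P[m][:,0]) if m.any() else 0,m.sum())
    m=(P[:,2]>.04)&(P[:,2]<.07)&(abs(P[:,0]-.665)<.012)&(P[:,1]>.05)&(P[:,1]<.25); print("  clip y",np.percentile(P[m][:,1],[1,50,99]) if m.any() else 0,m.sum())
E
```

```text
J [ 3.4 19.6 85.9  0.5 79.5 94.8]
tcp [0.5344 0.1454 0.1878]
tool x,y,z
 [[ 0.996 -0.027 -0.087]
 [-0.027 -1.    -0.001]
 [-0.087  0.003 -0.996]]
theta 40.0 root rx -89.4 ry -0.3 rz 9.6; jaw dir [0.027 1.    0.001]
40,-43.5,-26 d mm [ 45.9  -0.9 -35.6] rot [-0.06  0.01  0.04]
40,-12.5,11 d mm [31.  -0.8 37. ] rot [0. 0. 0.]
s6 bar 59 [[0.0154, -0.0054, 0.01], [0.0347, -0.001, 0.0174], [0.0546, 0.0057, 0.0229]]
s6 ris 105 [[0.0771, -0.0276, 0.0307], [0.0789, 0.0027, 0.0494], [0.0836, 0.0312, 0.0586]]
  face@.2 0 0
  clip y 0 0
t6 bar 0 0
t6 ris 0 0
  face@.2 0.6845182329102752 4
  clip y [0.11543978 0.11581465 0.11849809] 9
w6 bar 1374 [[0.0154, -0.0057, 0.017], [0.0341, 0.0001, 0.0184], [0.0546, 0.0059, 0.0199]]
w6 ris 4119 [[0.0777, -0.0298, 0.0304], [0.0788, -0.0009, 0.047], [0.0836, 0.029, 0.0554]]
  face@.2 0 0
  clip y [0.09419596 0.14021515 0.18702954] 1820
```

View pics/w6.png

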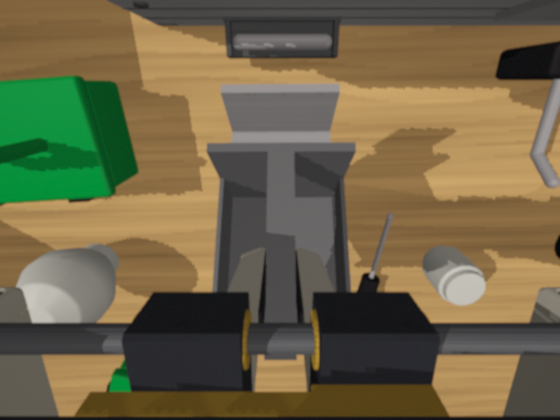

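View pics/s6.png

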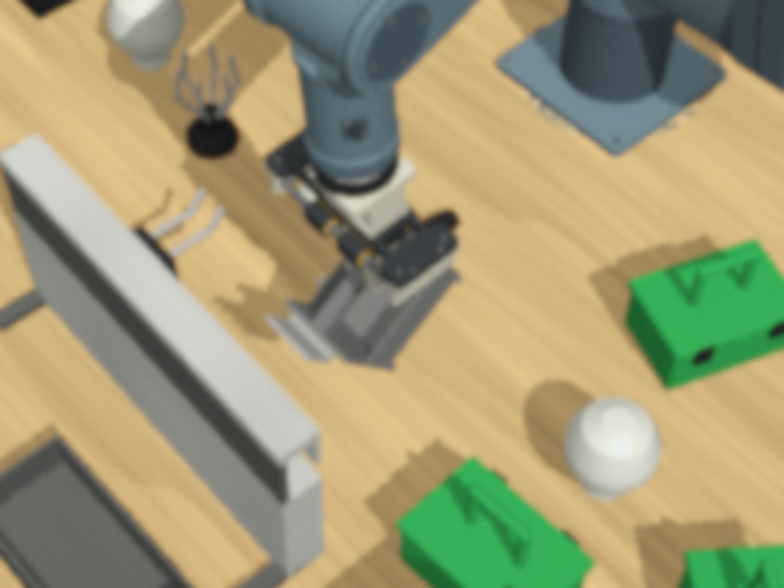

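Wrist view (w6): the riser (columns 222–339) is lined up with the clip (228–338). The bin is held square and tilted 40° front-up. Entering along the planned line.

```bash
sed -i 's/SEAT=np.array(\[.686,.142/SEAT=np.array([.686,.1413/; s/ROOT=(.069,/ROOT=(.0705,/' wp.py; python3 wp.py 40,-43.5,-26 40,-12.5,11
```

```text
theta 39.9 root rx -89.3 ry 0.9 rz 10.5; jaw dir [0.026 1.    0.001]
40,-43.5,-26 d mm [ 45.9  -2.2 -36.4] rot [-0.03  0.13  0.  ]
40,-12.5,11 d mm [31.  -0.8 37. ] rot [0. 0. 0.]
```

Request:
{"name": "jog_arm", "arguments": {
  "rows": [
    {"dx": 5, "dy": -1, "dz": -9, "rx": 0, "ry": 0, "rz": 0},
    {"dx": 7, "dy": -1, "dz": -9, "rx": 0, "ry": 0, "rz": 0},
    {"dx": 8, "dy": 0, "dz": -9, "rx": 0, "ry": 0, "rz": 0},
    {"dx": 9, "dy": 0, "dz": -9, "rx": 0, "ry": 0, "rz": 0},
    {"dx": 9, "dy": 0, "dz": 0, "rx": 0, "ry": 0, "rz": 0},
    {"dx": 8, "dy": 0, "dz": 0, "rx": 0, "ry": 0, "rz": 0},
    {"dx": 0, "dy": 0, "dz": 0, "rx": 0, "ry": 0, "rz": 0},
    {"dx": 0, "dy": 0, "dz": 0, "rx": 0, "ry": 0, "rz": 0}
  ]
}}

```text
time_s: 15.85
ee_pos: [0.5803, 0.1439, 0.1529]
orientation: [180.0, 5.0, -1.5]
force: [0.2, 0.3, -3.0]
width: 0.166
```

```bash
python3 wp.py 40,-43.5,-26 40,-12.5,11
python3 - <<'E'
from h import *
c=ctrl.capture("wrist"); save(c,"pics/w7.png"); W=cloud(c)
s=ctrl.sense(); P=W.reshape(-1,3);P=P[np.isfinite(P[:,0])]
# rail points near bay: lip face, bottom edge
for y0 in(.06,.22):
    p=P[(abs(P[:,1]-y0)<.012)&(P[:,0]>.65)&(P[:,0]<.75)]
    for z0 in np.arange(.09,.235,.008):
        q=p[abs(p[:,2]-z0)<.004]; print(y0,round(z0,3),len(q),np.median(q[:,0]).round(4) if len(q) else '')
E
```

```text
theta 40.0 root rx -42.4 ry 0.1 rz -26.2; jaw dir [ 0.027  1.    -0.   ]
40,-43.5,-26 d mm [-1.1 -0.1  0.3] rot [0.01 0.04 0.04]
40,-12.5,11 d mm [31.  -0.8 37. ] rot [0. 0. 0.]
0.06 0.09 0 
0.06 0.098 0 
0.06 0.106 21 0.6833
0.06 0.114 61 0.6835
0.06 0.122 43 0.6836
0.06 0.13 2 0.6837
0.06 0.138 46 0.6836
0.06 0.146 192 0.6843
0.06 0.154 0 
0.06 0.162 0 
0.06 0.17 0 
0.06 0.178 94 0.6835
0.06 0.186 92 0.6835
0.06 0.194 140 0.6835
0.06 0.202 119 0.6836
0.06 0.21 88 0.6836
0.06 0.218 64 0.6837
0.06 0.226 9 0.6839
0.06 0.234 0 
0.22 0.09 0 
0.22 0.098 0 
0.22 0.106 26 0.6873
0.22 0.114 56 0.6876
0.22 0.122 3 0.6875
0.22 0.13 41 0.6876
0.22 0.138 48 0.6876
0.22 0.146 194 0.6885
0.22 0.154 0 
0.22 0.162 0 
0.22 0.17 6 0.6879
0.22 0.178 64 0.6875
0.22 0.186 116 0.6875
0.22 0.194 94 0.6875
0.22 0.202 139 0.6875
0.22 0.21 136 0.6873
0.22 0.218 84 0.6873
0.22 0.226 134 0.6889
0.22 0.234 0
```

View pics/w7.png

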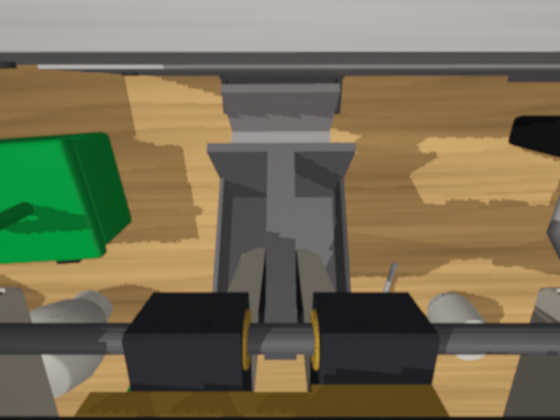

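Request:
{"name": "jog_arm", "arguments": {
  "rows": [
    {"dx": 5, "dy": 0, "dz": 6, "rx": 0, "ry": 0, "rz": 0},
    {"dx": 5, "dy": -0.4, "dz": 6, "rx": 0, "ry": 0, "rz": 0},
    {"dx": 5, "dy": 0, "dz": 6, "rx": 0, "ry": 0, "rz": 0},
    {"dx": 5, "dy": -0.4, "dz": 6, "rx": 0, "ry": 0, "rz": 0},
    {"dx": 5, "dy": 0, "dz": 6, "rx": 0, "ry": 0, "rz": 0},
    {"dx": 5, "dy": 0, "dz": 7, "rx": 0, "ry": 0, "rz": 0},
    {"dx": 0, "dy": 0, "dz": 0, "rx": 0, "ry": 0, "rz": 0},
    {"dx": 0, "dy": 0, "dz": 0, "rx": 0, "ry": 0, "rz": 0}
  ]
}}

```text
time_s: 16.7
ee_pos: [0.61, 0.1431, 0.1898]
orientation: [180.0, 5.0, -1.5]
force: [0.9, -0.0, -3.2]
width: 0.172
```

```bash
python3 wp.py 40,-12.5,11 40,-6.5,14.5 30,-3,13 22,-2,11 14,-1.5,8.5
python3 - <<'E'
from h import *
c=ctrl.capture("wrist"); save(c,"pics/w8.png")
E
```

```text
theta 40.0 root rx -12.7 ry 0.1 rz 10.6; jaw dir [ 0.027  1.    -0.   ]
40,-12.5,11 d mm [ 0.2 -0.1  0.4] rot [0.01 0.02 0.04]
40,-6.5,14.5 d mm [ 6.  -0.2  3.5] rot [0. 0. 0.]
30,-3,13 d mm [ -1.5   0.  -13. ] rot [ -0.26 -10.     0.  ]
22,-2,11 d mm [ -1.5   0.  -11.7] rot [-0.21 -8.    0.  ]
14,-1.5,8.5 d mm [ -0.6   0.  -12.5] rot [-0.21 -8.   -0.  ]
```

View pics/w8.png

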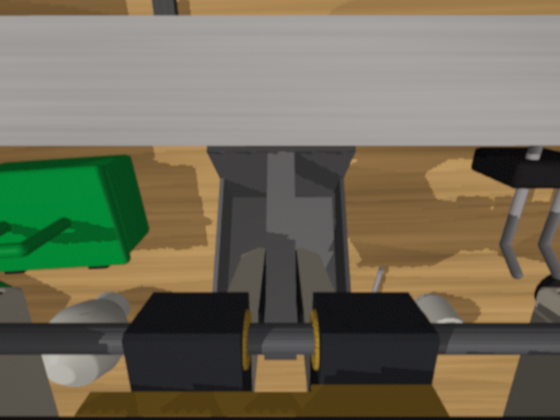

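The riser is now behind the lip (hidden above row 148) and there is no contact force. Moving a bit deeper, then swinging down.

Request:
{"name": "jog_arm", "arguments": {
  "rows": [
    {"dx": 3, "dy": 0, "dz": 2, "rx": 0, "ry": 0, "rz": 0},
    {"dx": 3, "dy": 0, "dz": 2, "rx": 0, "ry": 0, "rz": 0},
    {"dx": -0.3, "dy": 0, "dz": -3, "rx": -0.06, "ry": -2.5, "rz": 0},
    {"dx": -0.4, "dy": 0, "dz": -3, "rx": -0.06, "ry": -2.5, "rz": 0},
    {"dx": -0.4, "dy": 0, "dz": -3, "rx": -0.06, "ry": -2.5, "rz": 0},
    {"dx": -0.4, "dy": 0, "dz": -4, "rx": -0.06, "ry": -2.5, "rz": 0},
    {"dx": 0, "dy": 0, "dz": 0, "rx": 0, "ry": 0, "rz": 0},
    {"dx": 0, "dy": 0, "dz": 0, "rx": 0, "ry": 0, "rz": 0}
  ]
}}

```text
time_s: 17.55
ee_pos: [0.6144, 0.1431, 0.1811]
orientation: [-180.0, -5.0, -1.5]
force: [-0.1, 0.6, -2.6]
width: 0.166
```

Request:
{"name": "jog_arm", "arguments": {
  "rows": [
    {"dx": -0.4, "dy": 0, "dz": -3, "rx": -0.05, "ry": -2, "rz": 0},
    {"dx": -0.4, "dy": 0, "dz": -3, "rx": -0.05, "ry": -2, "rz": 0},
    {"dx": -0.4, "dy": 0, "dz": -3, "rx": -0.05, "ry": -2, "rz": 0},
    {"dx": -0.3, "dy": 0, "dz": -3, "rx": -0.05, "ry": -2, "rz": 0},
    {"dx": 0, "dy": 0, "dz": 0, "rx": 0, "ry": 0, "rz": 0},
    {"dx": 0, "dy": 0, "dz": 0, "rx": 0, "ry": 0, "rz": 0}
  ]
}}

```text
time_s: 18.15
ee_pos: [0.6134, 0.143, 0.1691]
orientation: [-180.0, -13.0, -1.6]
force: [-0.7, 0.5, -2.0]
width: 0.17
```

```bash
python3 wp.py 22,-2,11 14,-1.5,8.5 12,-1,5
python3 - <<'E'
from h import *
print(ctrl.sense()["force"],ctrl.sense()["moment"])
c=ctrl.capture("scene"); cv2.imwrite("pics/s9.png",cv2.resize(c["frame"][120:330,140:420,::-1],None,fx=2.8,fy=2.8))
E
```

```text
theta 22.0 root rx -1.9 ry 0.1 rz 11.1; jaw dir [0.027 1.    0.001]
22,-2,11 d mm [-0.1 -0.1 -0.1] rot [-0.03 -0.02  0.04]
14,-1.5,8.5 d mm [ -0.6   0.  -12.5] rot [-0.21 -8.   -0.  ]
12,-1,5 d mm [ 0.4 -0.  -6. ] rot [-0.05 -2.    0.  ]
[-0.67950382  0.47026517 -2.03699851] [-0.0277482   0.31808696  0.00403259]
```

View pics/s9.png

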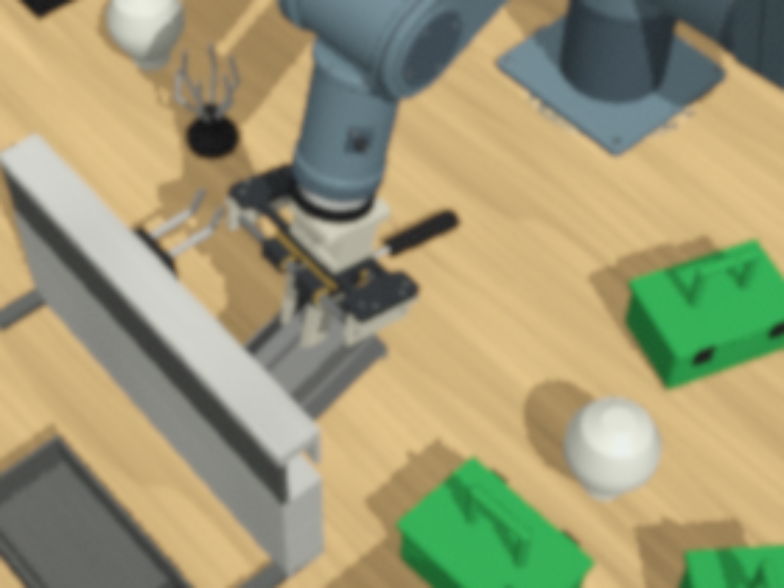

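Request:
{"name": "jog_arm", "arguments": {
  "rows": [
    {"dx": -0.2, "dy": 0, "dz": -4, "rx": -0.05, "ry": -2, "rz": 0},
    {"dx": -0.2, "dy": 0, "dz": -4, "rx": -0.05, "ry": -2, "rz": 0},
    {"dx": -0.2, "dy": 0, "dz": -4, "rx": -0.05, "ry": -2, "rz": 0},
    {"dx": 0, "dy": 0, "dz": -2, "rx": -0.05, "ry": -2, "rz": 0},
    {"dx": 0, "dy": 0, "dz": -1, "rx": 0, "ry": 0, "rz": 0},
    {"dx": 0, "dy": 0, "dz": 0, "rx": 0, "ry": 0, "rz": 0},
    {"dx": 0, "dy": 0, "dz": 0, "rx": 0, "ry": 0, "rz": 0}
  ]
}}

```text
time_s: 18.9
ee_pos: [0.6133, 0.143, 0.1543]
orientation: [-179.9, -21.0, -1.6]
force: [-0.6, 0.4, -3.0]
width: 0.167
```

Request:
{"name": "jog_arm", "arguments": {
  "rows": [
    {"dx": 0, "dy": 0, "dz": -1, "rx": 0, "ry": 0, "rz": 0},
    {"dx": 0, "dy": 0, "dz": -1, "rx": 0, "ry": 0, "rz": 0},
    {"dx": 0, "dy": 0, "dz": 0, "rx": 0, "ry": 0, "rz": 0}
  ]
}}

```text
time_s: 19.2
ee_pos: [0.6124, 0.143, 0.1516]
orientation: [-180.0, -21.0, -1.6]
force: [-0.2, -0.5, -2.4]
width: 0.165
```

```bash
python3 wp.py 14,-1.5,4.5
python3 - <<'E'
from h import *
print(ctrl.sense()["force"],ctrl.sense()["moment"])
E
```

```text
theta 14.0 root rx -1.7 ry 0.1 rz 3.6; jaw dir [0.027 1.    0.001]
14,-1.5,4.5 d mm [ 0.2 -0.1  0.9] rot [-0.04  0.01  0.04]
[-0.18886484 -0.47475502 -2.43587883] [-0.03368099  0.51659704 -0.0710864 ]
```

Request:
{"name": "jog_arm", "arguments": {
  "rows": [
    {"dx": 0, "dy": 0, "dz": -1.5, "rx": 0, "ry": -0.5, "rz": 0},
    {"dx": 0, "dy": 0, "dz": -1.5, "rx": 0, "ry": -0.5, "rz": 0},
    {"dx": 0, "dy": 0, "dz": 0, "rx": 0, "ry": 0, "rz": 0},
    {"dx": 0, "dy": 0, "dz": 0, "rx": 0, "ry": 0, "rz": 0}
  ]
}}

```text
time_s: 19.6
ee_pos: [0.6125, 0.1431, 0.1491]
orientation: [-179.9, -22.1, -1.6]
force: [0.2, 0.5, -2.3]
width: 0.17
```

```bash
python3 wp.py 12,-1,3
python3 - <<'E'
from h import *
print(ctrl.sense()["force"],ctrl.sense()["moment"])
E
```

```text
theta 12.9 root rx -1.6 ry 0.2 rz 2.4; jaw dir [0.027 1.    0.001]
12,-1,3 d mm [ 0.5 -0.2 -0.6] rot [-0.1  -0.93  0.03]
[ 0.22869849  0.50906649 -2.30463216] [ 0.01840392  0.31313558 -0.01714348]
```

Request:
{"name": "jog_arm", "arguments": {
  "rows": [
    {"dx": 0, "dy": 0, "dz": -0.7, "rx": 0, "ry": -0.4, "rz": 0},
    {"dx": 0, "dy": 0, "dz": -0.7, "rx": 0, "ry": -0.4, "rz": 0},
    {"dx": 0, "dy": 0, "dz": 0, "rx": 0, "ry": 0, "rz": 0}
  ]
}}

```text
time_s: 19.9
ee_pos: [0.6122, 0.143, 0.148]
orientation: [-179.9, -22.9, -1.5]
force: [-3.7, -0.9, 3.7]
width: 0.168
```

Request:
{"name": "jog_arm", "arguments": {
  "rows": [
    {"dx": 0, "dy": 0, "dz": 0, "rx": 0, "ry": 0, "rz": 0},
    {"dx": 0, "dy": 0, "dz": 0, "rx": 0, "ry": 0, "rz": 0},
    {"dx": 0, "dy": 0, "dz": 0, "rx": 0, "ry": 0, "rz": 0},
    {"dx": 0, "dy": 0, "dz": 0, "rx": 0, "ry": 0, "rz": 0},
    {"dx": 0, "dy": 0, "dz": 0, "rx": 0, "ry": 0, "rz": 0}
  ],
  "gripper": 0.6
}}

```text
time_s: 20.4
ee_pos: [0.6124, 0.1431, 0.1473]
orientation: [-179.9, -22.8, -1.6]
force: [0.4, -1.0, 0.2]
width: 0.399
```

```bash
cat > chk.py <<'E'
import sys
from h import *
# bin attitude from wrist cloud, in seat frame (rail axes)
from wp import SEAT,YAW
def attitude(W):
    a=np.radians(YAW); ex=np.array([np.cos(a),np.sin(a)]); ey=np.array([-ex[1],ex[0]])
    P=W.reshape(-1,3);P=P[np.isfinite(P[:,0])]; d=P[:,:2]-SEAT[:2]; X=d@ex*1e3;Y=d@ey*1e3;Z=(P[:,2]-SEAT[2])*1e3
    s=(X>-125)&(X<-10)&(abs(Y)<12)&(Z>-8)&(Z<45)
    X,Y,Z=X[s],Y[s],Z[s]
    for k in range(6):
        f=np.polyfit(X,Z,1); r=Z-np.polyval(f,X); k=abs(r)<max(1.5,1.5*r.std()); X,Y,Z=X[k],Y[k],Z[k]
    print("bar pts",len(X),"X",X.min().round(1),X.max().round(1),"tilt deg",np.degrees(np.arctan(-f[0])).round(2),"z at face",f[1].round(2),"Y",np.percentile(Y,[1,50,99]).round(1))
if __name__=="__main__":
    for n in sys.argv[2:]:
        c=ctrl.capture(n); save(c,f"pics/{n}{sys.argv[1]}.png"); print(n); attitude(cloud(c))
    print(ctrl.sense()["force"],ctrl.sense()["ee_pos"])
E
python3 chk.py 10 wrist scene
```

```text
wrist
bar pts 5115 X -123.6 -10.0 tilt deg 10.37 z at face 6.07 Y [-9.3 -1.4  6.4]
scene
bar pts 89 X -107.9 -26.6 tilt deg 10.79 z at face 4.89 Y [-8.8  0.5  9.1]
[ 0.18807672 -0.48442919 -0.32527538] [0.61237592 0.14307869 0.14728244]
```

View pics/wrist10.png

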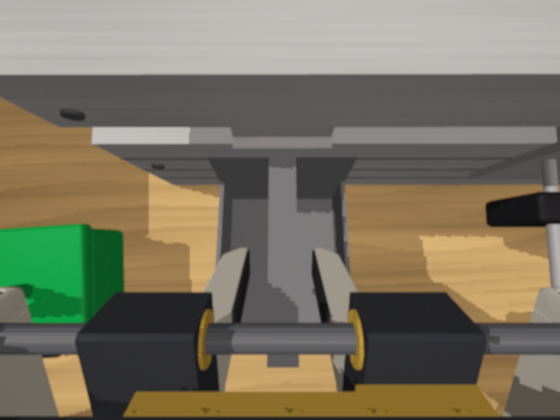

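It has let go: zero force on the tool, and the bin hangs at about 10.5° (0.18 rad) with its front raised. Backing off along the tool axis.

Request:
{"name": "jog_arm", "arguments": {
  "rows": [
    {"dx": -2, "dy": 0, "dz": 5, "rx": 0, "ry": 0, "rz": 0},
    {"dx": -4, "dy": 0, "dz": 10, "rx": 0, "ry": 0, "rz": 0},
    {"dx": -8, "dy": 0, "dz": 18, "rx": 0, "ry": 0, "rz": 0},
    {"dx": -12, "dy": 0, "dz": 28, "rx": 0, "ry": 0, "rz": 0},
    {"dx": -15, "dy": 0, "dz": 35, "rx": 0, "ry": 0, "rz": 0},
    {"dx": -15, "dy": 0, "dz": 25, "rx": 0, "ry": 0, "rz": 0},
    {"dx": 0, "dy": 0, "dz": 0, "rx": 0, "ry": 0, "rz": 0},
    {"dx": 0, "dy": 0, "dz": 0, "rx": 0, "ry": 0, "rz": 0}
  ]
}}

```text
time_s: 21.3
ee_pos: [0.5564, 0.1432, 0.2697]
orientation: [-179.9, -23.0, -1.6]
force: [-0.6, -0.4, -0.8]
width: 0.401
```

```bash
python3 chk.py 11 wrist scene top; python3 fit.py -1.5 0
```

```text
wrist
bar pts 1866 X -123.7 -10.0 tilt deg 10.55 z at face 4.25 Y [-9.7 -1.5  6.2]
scene
bar pts 124 X -122.6 -26.8 tilt deg 10.11 z at face 5.09 Y [-9.1 -1.2  9.5]
top
bar pts 92 X -103.0 -10.1 tilt deg 10.55 z at face 5.1 Y [-7.3  0.7  8.8]
[-0.56138223  0.6701649  -0.42331735] [0.55586351 0.14295096 0.26689383]
rotvec deg [ 0.52 22.69  0.05]  tcp [0.5559 0.143  0.2669]
```

View pics/wrist11.png

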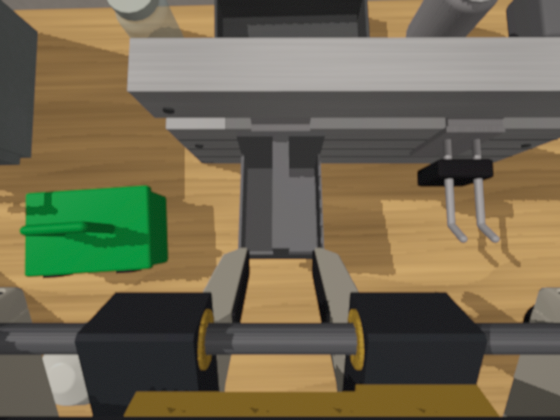

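View pics/scene11.png

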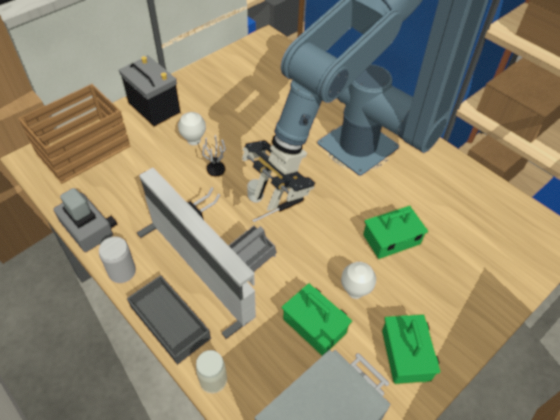

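The bin hangs free, with its front raised and the tongue in the groove. Next I'll close the fingers, set the tool upright over the bar's front end and press down.

Request:
{"name": "jog_arm", "arguments": {
  "rows": [
    {"dx": 5, "dy": 0, "dz": 0, "rx": 0.17, "ry": 7.57, "rz": 0},
    {"dx": 5, "dy": 0, "dz": -15, "rx": 0.17, "ry": 7.57, "rz": 0},
    {"dx": 5, "dy": 0, "dz": -20, "rx": 0.17, "ry": 7.57, "rz": 0},
    {"dx": 5, "dy": 0, "dz": -20, "rx": 0, "ry": 0, "rz": 0},
    {"dx": 0, "dy": 0, "dz": -10, "rx": 0, "ry": 0, "rz": 0},
    {"dx": 0, "dy": 0, "dz": 0, "rx": 0, "ry": 0, "rz": 0},
    {"dx": 0, "dy": 0, "dz": 0, "rx": 0, "ry": 0, "rz": 0},
    {"dx": 0, "dy": 0, "dz": 0, "rx": 0, "ry": 0, "rz": 0}
  ],
  "gripper": 1,
  "newtons": 20
}}

```text
time_s: 22.25
ee_pos: [0.5764, 0.1433, 0.2051]
orientation: [-180.0, -0.3, -1.5]
force: [-0.4, 0.3, 0.6]
width: 0.006
```

Request:
{"name": "jog_arm", "arguments": {
  "rows": [
    {"dx": 0, "dy": 0, "dz": -8, "rx": 0, "ry": 0, "rz": 0},
    {"dx": 0, "dy": 0, "dz": -8, "rx": 0, "ry": 0, "rz": 0},
    {"dx": 0, "dy": 0, "dz": -8, "rx": 0, "ry": 0, "rz": 0},
    {"dx": 0, "dy": 0, "dz": 0, "rx": 0, "ry": 0, "rz": 0}
  ]
}}

```text
time_s: 22.65
ee_pos: [0.5752, 0.143, 0.1777]
orientation: [180.0, 0.0, -1.5]
force: [-0.1, -0.6, -0.5]
width: 0.006
```

Pressing in small steps while watching the force.

Request:
{"name": "jog_arm", "arguments": {
  "rows": [
    {"dx": 0, "dy": 0, "dz": -3, "rx": 0, "ry": 0, "rz": 0},
    {"dx": 0, "dy": 0, "dz": -3, "rx": 0, "ry": 0, "rz": 0},
    {"dx": 0, "dy": 0, "dz": -2, "rx": 0, "ry": 0, "rz": 0},
    {"dx": 0, "dy": 0, "dz": -2, "rx": 0, "ry": 0, "rz": 0}
  ]
}}

```text
time_s: 23.05
ee_pos: [0.5764, 0.1431, 0.1704]
orientation: [180.0, -0.2, -1.5]
force: [-3.3, -0.1, 9.7]
width: 0.004
```

Request:
{"name": "jog_arm", "arguments": {
  "rows": [
    {"dx": 0, "dy": 0, "dz": -2, "rx": 0, "ry": 0, "rz": 0},
    {"dx": 0, "dy": 0, "dz": -2, "rx": 0, "ry": 0, "rz": 0},
    {"dx": 0, "dy": 0, "dz": -2, "rx": 0, "ry": 0, "rz": 0}
  ]
}}

```text
time_s: 23.35
ee_pos: [0.5766, 0.1432, 0.1653]
orientation: [-180.0, -0.2, -1.5]
force: [-3.6, 0.1, 11.1]
width: 0.003
```

Request:
{"name": "jog_arm", "arguments": {
  "rows": [
    {"dx": 0, "dy": 0, "dz": -2, "rx": 0, "ry": 0, "rz": 0},
    {"dx": 0, "dy": 0, "dz": -2, "rx": 0, "ry": 0, "rz": 0},
    {"dx": 0, "dy": 0, "dz": -2, "rx": 0, "ry": 0, "rz": 0}
  ]
}}

```text
time_s: 23.65
ee_pos: [0.5771, 0.1432, 0.1592]
orientation: [-180.0, -0.3, -1.5]
force: [-1.4, -0.1, 7.9]
width: 0.007
```

Request:
{"name": "jog_arm", "arguments": {
  "rows": [
    {"dx": 0, "dy": 0, "dz": -2, "rx": 0, "ry": 0, "rz": 0},
    {"dx": 0, "dy": 0, "dz": -2, "rx": 0, "ry": 0, "rz": 0},
    {"dx": 0, "dy": 0, "dz": -2, "rx": 0, "ry": 0, "rz": 0}
  ]
}}

```text
time_s: 23.95
ee_pos: [0.5762, 0.1431, 0.151]
orientation: [180.0, -0.1, -1.5]
force: [-0.1, -1.2, 0.4]
width: 0.003
```

Request:
{"name": "jog_arm", "arguments": {
  "rows": [
    {"dx": 0, "dy": 0, "dz": -2, "rx": 0, "ry": 0, "rz": 0},
    {"dx": 0, "dy": 0, "dz": -2, "rx": 0, "ry": 0, "rz": 0},
    {"dx": 0, "dy": 0, "dz": 0, "rx": 0, "ry": 0, "rz": 0}
  ]
}}

```text
time_s: 24.25
ee_pos: [0.5762, 0.1431, 0.149]
orientation: [180.0, -0.1, -1.5]
force: [-4.3, -0.4, 11.1]
width: 0.004
```

```bash
python3 chk.py 12 wrist scene
```

```text
wrist
bar pts 4722 X -102.6 -10.0 tilt deg -0.66 z at face 3.97 Y [-9.4 -1.3  6.3]
scene
bar pts 94 X -102.3 -28.8 tilt deg -0.78 z at face 3.71 Y [-8.9  0.8  9. ]
[-4.23254854 -1.06140171 12.26220541] [0.57618641 0.14306612 0.14893614]
```

It snapped through: the force fell to 0 and then rose against a hard stop at z = 0.149. Retracting and checking.

Request:
{"name": "jog_arm", "arguments": {
  "rows": [
    {"dx": 0, "dy": 0, "dz": 8, "rx": 0, "ry": 0, "rz": 0},
    {"dx": 0, "dy": 0, "dz": 25, "rx": 0, "ry": 0, "rz": 0},
    {"dx": -20, "dy": 0, "dz": 35, "rx": 0, "ry": 0, "rz": 0},
    {"dx": -35, "dy": 0, "dz": 30, "rx": 0, "ry": 0, "rz": 0},
    {"dx": -40, "dy": 0, "dz": 20, "rx": 0, "ry": 0, "rz": 0},
    {"dx": -40, "dy": 0, "dz": 0, "rx": 0, "ry": 0, "rz": 0},
    {"dx": 0, "dy": 0, "dz": 0, "rx": 0, "ry": 0, "rz": 0},
    {"dx": 0, "dy": 0, "dz": 0, "rx": 0, "ry": 0, "rz": 0}
  ]
}}

```text
time_s: 25.15
ee_pos: [0.4413, 0.1432, 0.2659]
orientation: [180.0, -0.2, -1.5]
force: [0.6, 0.4, -1.0]
width: 0.002
```

```bash
python3 chk.py 13 wrist scene top
python3 - <<'E'
from h import *
from wp import SEAT,YAW
c=ctrl.capture("top"); W=cloud(c); c2=ctrl.capture("scene"); S=cloud(c2); T0=np.load("pics/top0.npy");S0=np.load("pics/scene0.npy")
for n,x,y,r,z0,z1 in(("ga",.425,.373,.06,.06,.125),("gb",.41,-.374,.06,.06,.125),("fuse",.414,-.054,.04,.05,.07),("ch",.434,-.225,.06,.02,.14),("drv",.43,.03,.09,.008,.03)):
    for k,(A,B) in(("top",(T0,W)),("sc",(S0,S))):
        o=[]
        for V in(A,B):
            m=(np.hypot(V[...,0]-x,V[...,1]-y)<r)&(V[...,2]>z0)&(V[...,2]<z1); o.append((m.sum(),V[m].mean(0).round(4)) if m.any() else 0)
        print(n,k,o)
a=np.radians(YAW)
wr=ctrl.capture("wrist");P=cloud(wr).reshape(-1,3);P=P[np.isfinite(P[:,0])]
d=P[:,:2]-SEAT[:2];X=(d@[np.cos(a),np.sin(a)])*1e3;Y=(d@[-np.sin(a),np.cos(a)])*1e3;Z=(P[:,2]-SEAT[2])*1e3
s=(abs(Z-3.5)<2.5)&(X>-9)&(X<0)&(abs(Y)<60); print("plate top X",np.percentile(X[s],[2,50,98]),"Y",np.percentile(Y[s],[1,99]))
s=(abs(Z-3.5)<2.5)&(X>-115)&(X<-15)&(abs(Y)<14); print("bar yaw slope",np.polyfit(X[s],Y[s],1),X[s].min())
E
```

```text
wrist
bar pts 1227 X -120.4 -72.0 tilt deg -0.63 z at face 3.57 Y [-9.5 -1.4  6.2]
scene
bar pts 105 X -120.8 -29.1 tilt deg -1.67 z at face 4.97 Y [-8.5  0.1  9.2]
top
bar pts 71 X -71.1 -12.2 tilt deg -0.53 z at face 4.29 Y [-6.9  0.8  8.3]
[ 0.15257646 -0.2520432   0.35629402] [0.44249059 0.14297061 0.26508952]
ga top [(np.int64(841), array([0.4255, 0.3784, 0.0957])), (np.int64(840), array([0.4256, 0.3785, 0.0958]))]
ga sc [(np.int64(895), array([0.4422, 0.3922, 0.0937])), (np.int64(898), array([0.4421, 0.3925, 0.0937]))]
gb top [(np.int64(898), array([ 0.4074, -0.3777,  0.0952])), (np.int64(901), array([ 0.4076, -0.3777,  0.095 ]))]
gb sc [(np.int64(542), array([ 0.4207, -0.3729,  0.0906])), (np.int64(546), array([ 0.4209, -0.3731,  0.0903]))]
fuse top [(np.int64(242), array([ 0.4146, -0.054 ,  0.0605])), (np.int64(248), array([ 0.4145, -0.0542,  0.0603]))]
fuse sc [(np.int64(179), array([ 0.4195, -0.0526,  0.0599])), (np.int64(184), array([ 0.4197, -0.0526,  0.06  ]))]
ch top [(np.int64(269), array([ 0.4371, -0.2307,  0.0727])), (np.int64(271), array([ 0.4373, -0.231 ,  0.0715])
[... 320 characters left out ...]
, 0.0184]))]Traceback (most recent call last):
  File "<stdin>", line 13, in <module>
    return _quantile_unchecked(
        a, q, axis, out, overwrite_input, method, keepdims, weights)
    return _ureduce(a,
                    func=_quantile_ureduce_func,
    ...<5 lines>...
                    overwrite_input=overwrite_input,
                    method=method)
    r = func(a, **kwargs)
    result = _quantile(arr,
                       quantiles=q,
    ...<2 lines>...
                       out=out,
                       weights=wgt)
    slices_having_nans = np.isnan(arr[-1, ...])
                                  ~~~^^^^^^^^^
IndexError: index -1 is out of bounds for axis 0 with size 0
```

View pics/wrist13.png

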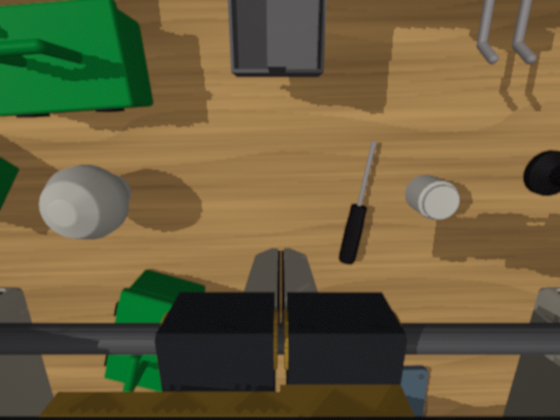

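View pics/scene13.png

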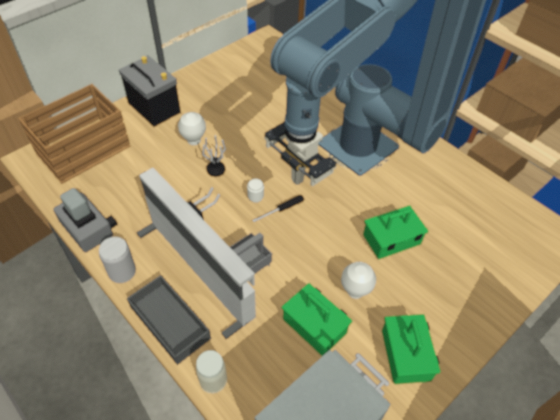

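```bash
python3 -c "
from station import ctrl
print(ctrl.hand_in())"
```

```text
the job is handed in; nothing more can be done
None
```

The job is handed in at about 25 s: the caddy is clear of the clip bay, and the bin is level on the rail with its foot snapped past the clip.

- **Caddy:** I pushed it about 235 mm to the left with two fingers low on its right end, so it was never lifted or tipped. It ended standing flat at y ≈ 0.387 m.
- **Bin:** I fed its tongue in at 40° front-up, swung it down and let go. It hung by itself at about 10.5° with no force on the tool. Pressing the front took about 11 N, then the force dropped as it snapped through and rose again at the hard stop.
- **Final checks:** The bin's front end is 120 mm out from the face, as it should be when seated. Its tilt reads −0.5° to −0.8° in most views, which I take as level. One rough scene-camera fit read −1.7°. Its sideways offset is 1.4 mm or less. The globes, fuse and changer are within about 1 mm of where they started. The driver agrees in the top view and to about 1.5 mm in the scene view.
- **What went wrong:** While I was pushing the caddy, the gripper body brushed the bin's riser and turned the bin on the bench. It stayed upright, so I measured it again before gripping.
- **Check that failed:** A last direct measurement of the back plate against the rail face failed because the plate was out of the wrist camera's view, so that part rests on the other readings.

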